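# Comb the counting sticks into rows and bail them in

## Task

Get the stick game ready: clear the stray toy houses out of the lane mouths into the toy tray and swing the rack's wire bail back out of the way. Press the hand rake down in its holder until it springs up, and with it comb the scattered sticks of both lanes into neat rows, flat on the shelf, parallel to the fence and close enough to it for the bail to come down in front of them. Then swing the bail over the rows fully into its catches and stand the rake in the middle of its cork mat; never touch the sticks with the fingers, and leave the other toys where they are.

Things in the scene. Friction and masses are not known exactly. Their poses are not given: they have to be found in the camera images.
- rack: fixed light-wood stick rack on the shelf. Origin at shelf height under the middle of its fence's inner face; fence 232 mm long along x, 22 mm high, filling y 0 to +12 mm. Two open-ended lanes run 270 mm from the fence to -y over the bare shelf (z = 0). Three rails along y, 8 mm wide, 10 mm high, at x = -112, 0, +112 mm. Pivot posts 40 mm high at x = +-123 mm by the fence's ends.
- lane_a (a point): shelf height, fence end of the middle line of the lane on the rack's -x side; the lane is 104 mm wide between its rails (rack x = -56 mm) and runs to the rack's -y. The other lane is its twin at rack x = +56 mm
- bail (a joint): angle of the rack's steel wire bail, shaped like a basket handle: two 77 mm arms outside the rails, pivoted beside the fence's ends. 0 = closed: crossbar down across both lanes in its two notched brass catches, 75 mm in front of the fence. Grows as it swings up and back over the fence; upright at 1.77 rad, stop at 2.3. Stiff hinge: stays where left; about 0.5 N at the crossbar moves it.
- bail_bar (a point): middle of the bail's crossbar, a wire 8 mm thick, 258 mm long, parallel to the rack's x; its centre is 14.5 mm above the shelf when closed (over the rails) and about 105 mm when upright. The hinge line is parallel to it, 30 mm above the shelf over the fence's inner face
- dock: fixed white plastic rake holder 120 mm (x) x 66 mm (y), 72 mm high, with a pocket 96 x 42 mm open at the top, in which the rake stands on a spring plunger; origin under its centre
- plunger (a joint): height of the holder's push-to-release plunger: 0 = latched down, rake grip standing 12 mm out of the holder; pressing straight down on the rake's grip (about 8 N) to the stop at -0.008 frees the latch (it lets go beyond about -0.006), and on letting go the plunger lifts the rake softly to +0.036, with 48 mm of grip out of the holder. It does not latch again.
- rake: small light-wood hand rake, 160 g, stands upright by itself. Head 90 mm (x) x 36 mm (y) x 18 mm high with closely set teeth along x, works in either direction along its y; upright fin grip centred on top, 40 mm (x) x 16 mm (y), its top 66 mm above the underside; origin under the middle of the head, z up. At the start it stands in the holder, its x along the holder's x.
- pad: fixed cork parking mat for the rake, 130 mm (x) x 80 mm (y), 3 mm thick; origin under its centre
- stick1: walnut counting stick, square section, 12 x 12 x 84 mm, 12 g; origin at its centre, its x axis along its length; may be absent (None)
- stick2: walnut counting stick, square section, 12 x 12 x 84 mm, 12 g; origin at its centre, its x axis along its length; may be absent (None)
- stick3: walnut counting stick, square section, 12 x 12 x 84 mm, 12 g; origin at its centre, its x axis along its length; may be absent (None)
- stick4: walnut counting stick, square section, 12 x 12 x 84 mm, 12 g; origin at its centre, its x axis along its length; may be absent (None)
- stick5: walnut counting stick, square section, 12 x 12 x 84 mm, 12 g; origin at its centre, its x axis along its length; may be absent (None)
- stick6: walnut counting stick, square section, 12 x 12 x 84 mm, 12 g; origin at its centre, its x axis along its length; may be absent (None)
- stick7: walnut counting stick, square section, 12 x 12 x 84 mm, 12 g; origin at its centre, its x axis along its length; may be absent (None)
- stick8: walnut counting stick, square section, 12 x 12 x 84 mm, 12 g; origin at its centre, its x axis along its length; may be absent (None)
- house1: stray little toy house of light wood: walls 26 x 26 mm, 36 mm high, with a pitched roof to 31 mm above its origin; 30 g; origin at the centre of the walls (18 mm above the shelf when it stands); may be absent (None)
- house2: stray little toy house of light wood: walls 26 x 26 mm, 36 mm high, with a pitched roof to 31 mm above its origin; 30 g; origin at the centre of the walls (18 mm above the shelf when it stands); may be absent (None)
- house3: stray little toy house of light wood: walls 26 x 26 mm, 36 mm high, with a pitched roof to 31 mm above its origin; 30 g; origin at the centre of the walls (18 mm above the shelf when it stands); may be absent (None)
- toytray: fixed plywood toy tray for the houses, 170 mm (x) x 100 mm (y), 30 mm high, walls and floor 6 mm thick, open on top; origin under its centre
- star: bystander: walnut interlocking star, 62 mm across; origin under its centre
- tin: bystander: lidded round tin of washers, 67 mm across, 46 mm high; origin under its centre
- car: bystander: small wooden toy car, 90 mm long, 50 mm high; origin under its centre
- jar: bystander: closed glass jar, 70 mm across, 110 mm high; origin under its centre

How it is judged (in metres and radians):
On the way, in this order (a step that is already met when the one before it is completed fails the run):
1. the rake is pressed and springs up in its holder (value of joint plunger above 0.03 m), for 0.2 s.
2. every stick lies flat, parallel to the fence and near it, in the lanes, the bail swung back (angle between the x axis of each of stick1, stick2, stick3, stick4, stick5, stick6, stick7, stick8 and the x axis of rack, either way round below 0.13 rad and y of stick1 in the frame of rack between -0.06 and 0 m and x of stick1 in the frame of rack between -0.108 and 0.108 m and height (world z) of each of stick1, stick2, stick3, stick4, stick5, stick6, stick7, stick8 below 0.011 m and y of stick2 in the frame of rack between -0.06 and 0 m and x of stick2 in the frame of rack between -0.108 and 0.108 m and y of stick3 in the frame of rack between -0.06 and 0 m and x of stick3 in the frame of rack between -0.108 and 0.108 m and y of stick4 in the frame of rack between -0.06 and 0 m and x of stick4 in the frame of rack between -0.108 and 0.108 m and y of stick5 in the frame of rack between -0.06 and 0 m and x of stick5 in the frame of rack between -0.108 and 0.108 m and y of stick6 in the frame of rack between -0.06 and 0 m and x of stick6 in the frame of rack between -0.108 and 0.108 m and y of stick7 in the frame of rack between -0.06 and 0 m and x of stick7 in the frame of rack between -0.108 and 0.108 m and y of stick8 in the frame of rack between -0.06 and 0 m and x of stick8 in the frame of rack between -0.108 and 0.108 m and value of joint bail above 1 rad), for 0.3 s.
3. the bail is swung down into its catches (value of joint bail below 0.06 rad), for 0.2 s.
At the end, for the whole second after the job is handed in: Houses in the toy tray; every stick present flat in the lanes, within 0.13 rad of parallel to the fence, centre within 60 mm of its inner face; bail under 0.06 rad; rake upright on the cork mat, its middle within 35 mm of the mat's; all at rest (angle between the x axis of each of stick1, stick2, stick3, stick4, stick5, stick6, stick7, stick8 and the x axis of rack, either way round below 0.13 rad and y of stick1 in the frame of rack between -0.06 and 0 m and x of stick1 in the frame of rack between -0.108 and 0.108 m and height (world z) of each of stick1, stick2, stick3, stick4, stick5, stick6, stick7, stick8 below 0.011 m and y of stick2 in the frame of rack between -0.06 and 0 m and x of stick2 in the frame of rack between -0.108 and 0.108 m and y of stick3 in the frame of rack between -0.06 and 0 m and x of stick3 in the frame of rack between -0.108 and 0.108 m and y of stick4 in the frame of rack between -0.06 and 0 m and x of stick4 in the frame of rack between -0.108 and 0.108 m and y of stick5 in the frame of rack between -0.06 and 0 m and x of stick5 in the frame of rack between -0.108 and 0.108 m and y of stick6 in the frame of rack between -0.06 and 0 m and x of stick6 in the frame of rack between -0.108 and 0.108 m and y of stick7 in the frame of rack between -0.06 and 0 m and x of stick7 in the frame of rack between -0.108 and 0.108 m and y of stick8 in the frame of rack between -0.06 and 0 m and x of stick8 in the frame of rack between -0.108 and 0.108 m and x of house1 in the frame of toytray between -0.08 and 0.08 m and y of house1 in the frame of toytray between -0.045 and 0.045 m and height (world z) of each of house1, house2, house3 below 0.04 m and linear speed of each of house1, house2, house3, rake, stick1, stick2, stick3, stick4, stick5, stick6, stick7, stick8 below 0.03 m/s and x of house2 in the frame of toytray between -0.08 and 0.08 m and y of house2 in the frame of toytray between -0.045 and 0.045 m and x of house3 in the frame of toytray between -0.08 and 0.08 m and y of house3 in the frame of toytray between -0.045 and 0.045 m and value of joint bail below 0.06 rad and horizontal distance between rake and pad below 0.035 m and angle between rake's own z axis and vertical below 0.1 rad and height (world z) of rake below 0.008 m); the robot touches nothing.
It fails at once if a bystander is moved more than 4 cm (distance of any of star, tin, car, jar from where it was at the start of the episode above 0.04 m).
It fails at once if a stick is touched with the fingers (contact force between the fingers and stick1 above 1.5 N or contact force between the fingers and stick2 above 1.5 N or contact force between the fingers and stick3 above 1.5 N or contact force between the fingers and stick4 above 1.5 N or contact force between the fingers and stick5 above 1.5 N or contact force between the fingers and stick6 above 1.5 N or contact force between the fingers and stick7 above 1.5 N or contact force between the fingers and stick8 above 1.5 N).
Of house1, house2, house3 only 2 to 3 are there at a start; the rules pass over those that are not, and their reading is None.
Of stick1, stick2, stick3, stick4, stick5, stick6, stick7, stick8 only 5 to 8 are there at a start; the rules pass over those that are not, and their reading is None.
At some moment in a run one of stick1, stick2, stick3, stick4, stick5, stick6, stick7, stick8 may be knocked a few centimetres aside while the robot is not near it.
Once in a run the grip may slacken for a moment while it holds something.
It also fails if it takes over 210 s, if anything falls off the work surface, if the arm or the gripper's body presses on something with over 40 N, if the wrist force passes 120 N, or if a joint passes its speed limit or range.

## Robot

A 6-joint arm with a two-finger parallel gripper is mounted at the origin on the work surface. World frame = base frame: x ahead of the robot, y to its left, z up, the work surface at z = 0. Lengths are in mm, angles in rad, forces in N, time in s.
With the tool pointing down it reaches from about 300 to 750 mm from the base axis. Payload 8.5 kg.
Tool frame: the origin (TCP) lies midway between the tips of the shut fingers; the grasp point (between the pads) lies 19 mm behind it; x points along the fingers, y is the direction in which the jaws open and shut, and the axes are right-handed (so a half turn about x gives the same grasp; the last joint's range is limited). The gripper opens to 85 mm and grips with 20 to 120 N. Pads are 22 mm wide; open, the fingers measure 114 mm over their backs; the gripper's body (76 mm by 85 mm) begins 54 mm behind the grasp point. The pads swing forward as they close: fully open they stand 13 mm farther back than shut.
Start: joints at [1.014, 0.381, 1.297, -0, 1.464, -0.215], TCP at [184.342, 518.168, 231.322] pointing down, gripper open.
Joint ranges: [-3.11, 3.11], [-0.89, 2.33], [0.22, 2.48], [-1.42, 4.56], [0.17, 2.85], [-2.88, 2.88]. Speed limits (rad/s): [2.39, 2.39, 3.14, 3.14, 3.14, 3.14].

## Interface

Orientations are given as a unit quaternion [x, y, z, w].
In Python, from rig import arm, snapshot gives the robot as it stands.
- The arm moves only by the tool move_arm, never from a script. Its argument "targets" is a list of rows, each a list of 5 numbers: the finger opening in mm, from 0 to 85.4, then the shift along the tool's x, y, z in mm, then the turn about the tool's x in rad. A call has 1 to 5 rows; each row is the pose to reach, as a shift and turn from the pose commanded when the call began, along the tool's axes at that moment; what a row does not reach only later rows make up. A row lasts 1/12 s, in which the tool goes at most 41.7 mm and 7.16 degrees, less where a joint would pass 70% of its speed; a pose out of reach is approached as far as the arm can. A call with a gripper value outside its range is refused whole. The fingers move at their own pace and stop on an object; "newtons" is the grip in N (left out, the last holds). Time passes only in rows, so rows that repeat a pose let the fingers close. It gives the time, the measured TCP pose, the force and the opening at its end, in the units of the state.
- arm.get_state(): the state, without advancing time (a new reading comes with each control period).
- snapshot(name): name is "scene" or "top"; returns a dict with "color" (420x560x3 uint8, red, green, blue), "range_z" (420x560 float32, mm along the optical axis (not along the pixel's ray), 0 where there is no reading), "fx", "fy", "cx", "cy" (pixels), "k1" (the pictures are not rectified: a ray, as slopes to the right and down, at radius r is drawn at 1 + k1 r^2 times it, then the intrinsics apply), "origin" and "attitude" of the camera in the world. Camera axes: x right, y down, z forward; pixel columns grow to the right and rows downward; lengths in mm; the calibration is good to about 2 mm. A picture is of the moment at which its call begins.
- arm.finish_job(): hands the job in, once; it reports no verdict.
The state is a dict: "clock": time; "qpos": joint angles; "joint_velocities": joint speeds; "effort": joint torques, N m; "position": TCP position; "orientation": TCP orientation; "contact_force": force on the tool from outside, world axes, zero at the start; "wrist_torque": the same for the moment, N m; "opening": finger opening in mm.
Only numpy, scipy, OpenCV 4.12 (cv2) and the standard library are available. Lean on these libraries where they do the work, as an engineer would, in place of code of your own. Each camera call takes 0.05 s, during which the arm holds its last target.

## Working session

There is one attempt and no reset: what is moved stays moved. The work goes in short steps, Python scripts to look and compute and a tool call to move; the robot and the scene stay as the last step left them, time stands still between calls to the robot, and variables do not carry over. Pictures are saved under pics/ and viewed, and the job is handed in when it is done.

Besides the shell and the picture viewer there is one more tool, called after "Call:" as a command line: name --pt "numbers of a row" for each row, then --argument value for the rest. move_arm: Moves the arm, as the interface text tells. Its arguments: {"type":"object","properties":{"targets":{"type":"array"},"newtons":{"type":"number"}},"required":["targets"]}

```bash
ls -la; mkdir -p pics; cat > h.py <<'E'
import numpy as np, cv2
from rig import arm, snapshot
from scipy.spatial.transform import Rotation as R
def snap(name,fn=None):
    s=snapshot(name)
    if fn: cv2.imwrite('pics/'+fn,s['color'][:,:,::-1])
    np.savez('%s.npz'%name,**{k:np.array(v) for k,v in s.items()})
    return s
E
python3 - <<'E'
from h import *
print(arm.get_state())
for n in ['scene','top']:
    s=snap(n,n+'0.png'); print({k:v for k,v in s.items() if k not in('color','range_z')})
E
```

```text
total 12
drwxr-xr-x  3 agent agent 4096 Dec  7 14:50 .
drwxr-xr-x 23 root  root  4096 Dec  7 14:50 ..
drwxr-xr-x  2 agent agent 4096 Dec  7 14:50 pics
{'clock': 0.0, 'qpos': array([ 1.01372551e+00,  3.81210728e-01,  1.29827525e+00, -2.16444780e-05,
        1.46357740e+00, -2.15263311e-01]), 'joint_velocities': array([ 3.63942183e-04,  1.37272993e-03,  1.48572942e-04,  5.18441245e-05,
       -1.25126912e-03,  1.48839896e-03]), 'effort': array([-1.01425099e-03, -4.48448610e+01, -2.31269217e+01, -2.98339055e-04,
        4.86839490e-03,  1.87449024e-05]), 'position': array([184.18467516, 517.93202284, 230.69897717]), 'orientation': array([ 0.11977438,  0.69699402, -0.12074348,  0.69661643]), 'contact_force': array([ 0.52720957, -0.89178424, -0.03777718]), 'wrist_torque': array([ 0.01363233,  0.01869473, -0.0051776 ]), 'opening': 85.55673404213485}
{'fx': 463.4690362171367, 'fy': 463.4690362171367, 'cx': 279.94457894714714, 'cy': 208.3482798106896, 'k1': -0.10153346176993085, 'origin': array([1220.7230668 ,  213.03096526,  918.68352988]), 'attitude': array([ 0.56573653,  0.75520309, -0.26731372, -0.1953301 ])}
{'fx': 418.2461881852905, 'fy': 418.2461881852905, 'cx': 276.50619919447286, 'cy': 208.11586997929643, 'k1': -0.07731067832897554, 'origin': array([386.47463773,  35.59884785, 914.00723445]), 'attitude': array([-0.68977015,  0.71613286, -0.07663546,  0.07414767])}
```

View pics/top0.png

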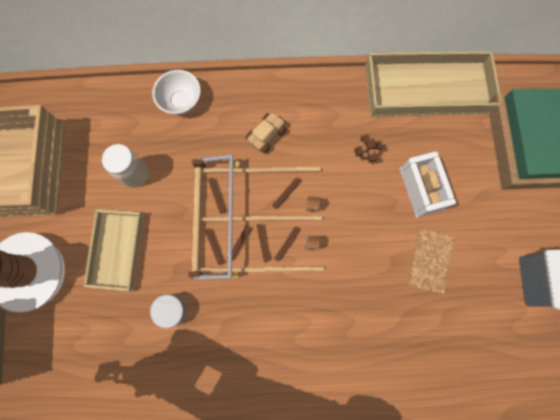

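View pics/scene0.png

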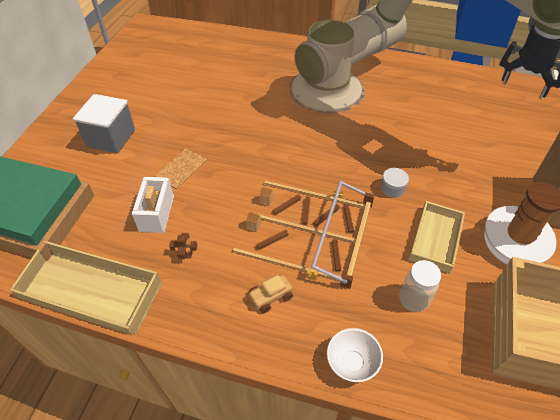

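```bash
cat >> h.py <<'E'
def proj(s,P):
    P=np.atleast_2d(np.asarray(P,float))
    M=R.from_quat(s['attitude']).as_matrix()
    c=(P-s['origin'])@M
    x=c[:,0]/c[:,2];y=c[:,1]/c[:,2];k=1+float(s['k1'])*(x*x+y*y)
    return np.c_[s['fx']*x*k+s['cx'],s['fy']*y*k+s['cy']]
def ortho(s,x0,x1,y0,y1,ppm,z=0,grid=None):
    # up=+x, left=+y
    h=int((x1-x0)*ppm);w=int((y1-y0)*ppm)
    X=x1-np.arange(h)/ppm;Y=y1-np.arange(w)/ppm
    gy,gx=np.meshgrid(Y,X)
    p=proj(s,np.c_[gx.ravel(),gy.ravel(),np.full(gx.size,z)]).astype(np.float32)
    im=cv2.remap(s['color'],p[:,0].reshape(h,w),p[:,1].reshape(h,w),cv2.INTER_CUBIC)[:,:,::-1].copy()
    if grid:
        for v in np.arange(np.ceil(x0/grid)*grid,x1,grid):
            r=int((x1-v)*ppm);cv2.line(im,(0,r),(w,r),(255,255,0),1);cv2.putText(im,'%d'%v,(0,r-2),0,.35,(255,255,255),1)
        for v in np.arange(np.ceil(y0/grid)*grid,y1,grid):
            c=int((y1-v)*ppm);cv2.line(im,(c,0),(c,h),(255,255,0),1);cv2.putText(im,'%d'%v,(c+2,h-3),0,.35,(255,255,255),1)
    return im
def world(s):
    # world coords per pixel via range
    h,w=s['range_z'].shape
    u,v=np.meshgrid(np.arange(w),np.arange(h))
    K=np.array([[s['fx'],0,s['cx']],[0,s['fy'],s['cy']],[0,0,1]],float)
    # invert k1
    xd=(u-s['cx'])/s['fx'];yd=(v-s['cy'])/s['fy'];x=xd.copy();y=yd.copy()
    for _ in range(8):
        k=1+float(s['k1'])*(x*x+y*y);x=xd/k;y=yd/k
    Z=s['range_z'];P=np.stack([x*Z,y*Z,Z],-1)
    return P@R.from_quat(s['attitude']).as_matrix().T+s['origin']
E
python3 - <<'E'
from h import *
s=np.load('top.npz')
cv2.imwrite('pics/o1.png',ortho(s,250,650,-360,420,1,0,50))
cv2.imwrite('pics/o2.png',ortho(s,280,530,-120,260,2,6,50))
E
```

```text
(no output)
```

View pics/o1.png

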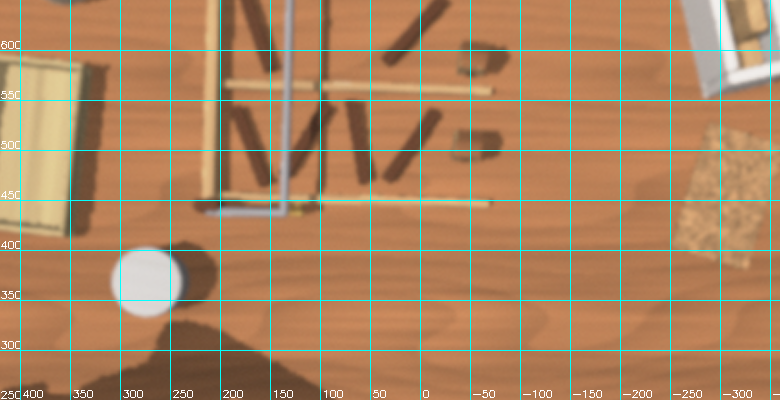

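View pics/o2.png

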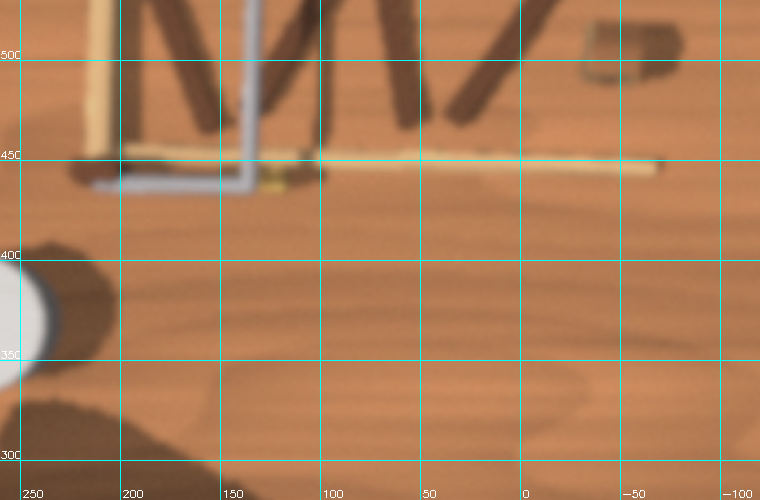

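```bash
python3 - <<'E'
from h import *
s=np.load('top.npz')
cv2.imwrite('pics/o3.png',ortho(s,420,700,-110,260,2,6,50))
cv2.imwrite('pics/o4.png',ortho(s,380,740,-360,-100,2,0,50))
W=world(s)
# height map ortho picture of rack area
z=W[...,2];
im=np.clip(z*4,0,255).astype(np.uint8)
cv2.imwrite('pics/z1.png',cv2.resize(cv2.applyColorMap(im[130:300,180:470],cv2.COLORMAP_JET),None,fx=2.7,fy=2.7,interpolation=cv2.INTER_NEAREST))
for (u,v) in [(313,203),(313,242),(232,180),(232,250),(196,220),(430,180),(432,262),(110,250),(270,150)]: print(u,v,W[v,u].round(1))
E
```

```text
313 203 [583.1 -49.2  45.4]
313 242 [499.8 -44.7  43.5]
232 180 [637.6 121.7  55.3]
232 250 [493.1 128.4  11.7]
196 220 [560.  204.8  22.1]
430 180 [ 615.2 -293.8   81. ]
432 262 [ 450.2 -307.3    4.3]
110 250 [503.  399.6   4.1]
270 150 [724.   38.5  -4.1]
```

View pics/o3.png

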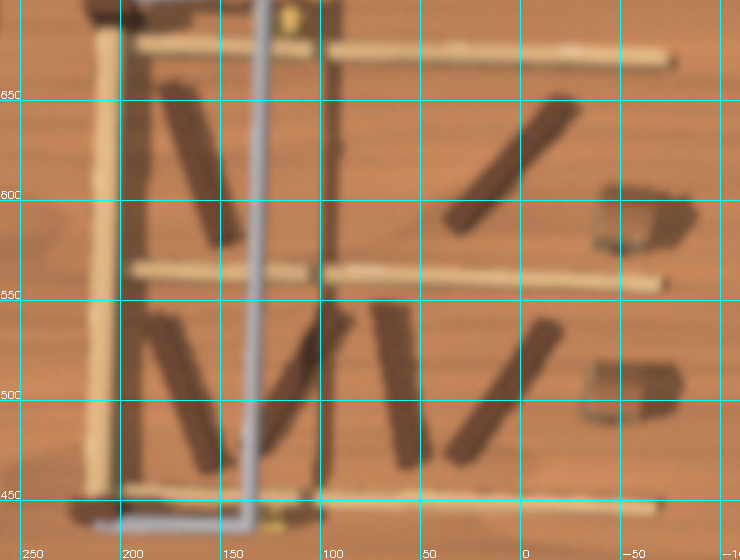

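View pics/o4.png

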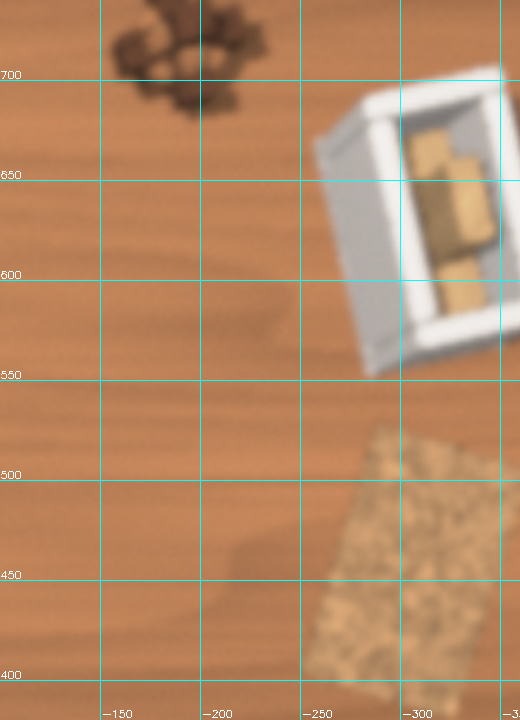

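View pics/z1.png

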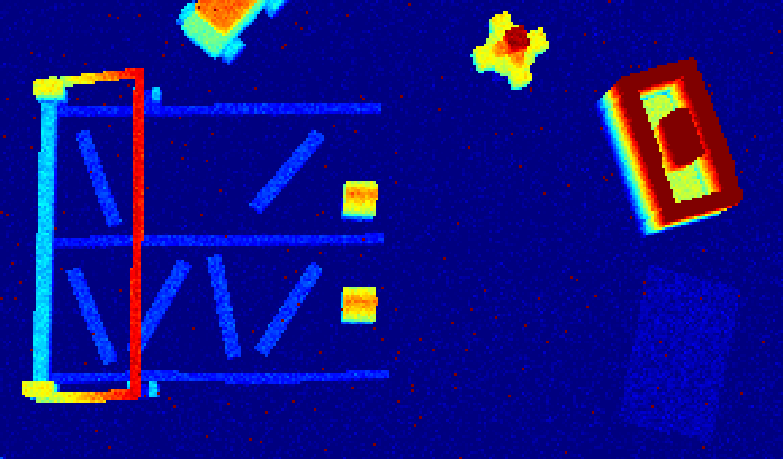

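```bash
python3 - <<'E'
from h import *
s=np.load('top.npz'); W=world(s); z=W[...,2]; X=W[...,0];Y=W[...,1]
def box(m,name):
    m=m.astype(np.uint8); n,l,st,c=cv2.connectedComponentsWithStats(m)
    for i in np.argsort(-st[1:,4])[:6]+1:
        if st[i,4]<15: continue
        q=l==i; r=cv2.minAreaRect(np.c_[X[q],Y[q]].astype(np.float32))
        print(name,st[i,4],np.round(r[0],1),np.round(r[1],1),round(r[2],1),'px',c[i].round(0),'z',np.median(z[q]).round(1))
reg=lambda a,b,c,d:(X>a)&(X<b)&(Y>c)&(Y<d)
box((z>17)&(z<27)&reg(430,710,190,230),'fence')
box((z>6)&(z<15)&reg(430,710,-80,190),'railsticks')
box((z>33)&(z<60)&reg(430,700,-90,-10),'house')
box((z>58)&(z<85)&reg(500,750,-400,-230),'dock')
box((z>1.8)&(z<6)&reg(370,540,-370,-240),'pad')
box((z>15)&(z<45)&reg(380,640,320,460),'tray')
box((z>25)&reg(330,420,230,320),'tin')
box((z>15)&reg(650,760,-230,-130),'star')
box((z>15)&reg(690,800,0,110),'car')
box((z>40)&reg(430,700,100,150),'bar')
E=arm=0
from rig import arm
print(R.from_quat(arm.get_state()['orientation']).as_matrix().round(3))
E
```

```text
fence 593 [567.6 203.1] [ 20.7 231.6] 89.4 px [196. 219.] z 21.1
railsticks 346 [671.6  26. ] [198.5  20.7] 84.2 px [274. 169.] z 9.1
railsticks 327 [559.9  29.6] [196.5   8.7] 88.6 px [275. 218.] z 9.1
railsticks 318 [448.7  31.5] [195.8   8.8] 87.9 px [276. 269.] z 9.6
railsticks 212 [502.8  10. ] [12.  84.3] 54.7 px [286. 244.] z 11.3
railsticks 210 [506.7  62.5] [83.6 11.6] 9.6 px [262. 243.] z 11.1
railsticks 209 [502.9 169.4] [82.5 12.3] 21.4 px [213. 246.] z 11.2
house 151 [501.1 -44.6] [24.9 25.7] 85.6 px [313. 242.] z 42.1
house 146 [586.2 -49.9] [25.4 26.2] 84.8 px [313. 202.] z 40.5
dock 1262 [ 617.2 -302. ] [121.9  67.5] 13.2 px [431. 181.] z 70.9
pad 1480 [ 456.1 -306.7] [ 86.8 136. ] 71.9 px [431. 261.] z 3.3
tray 1002 [501.5 386.9] [103.8 169.8] 83.7 px [112. 249.] z 27.7
tin 846 [369.3 261.3] [64.9 64.3] 10.7 px [167. 311.] z 45.3
star 466 [ 707.  -181.1] [52.4 53.9] 59.8 px [368. 148.] z 39.5
car 858 [759.4  46.9] [59.2 90.3] 47.1 px [265. 132.] z 31.3
bar 540 [564.3 135.3] [262.9  29.2] 0.0 px [229. 215.] z 56.0
[[-0.001  0.335  0.942]
 [-0.001  0.942 -0.335]
 [-1.    -0.001 -0.   ]]
```

```bash
python3 - <<'E'
from h import *
s=np.load('top.npz'); W=world(s); z=W[...,2]; X=W[...,0];Y=W[...,1]
reg=lambda a,b,c,d:(X>a)&(X<b)&(Y>c)&(Y<d)
for nm,m in dict(fence=(z>17)&(z<27)&reg(460,670,190,215),r0=(z>6)&(z<15)&reg(550,572,-90,185),rm=(z>6)&(z<15)&reg(440,458,-90,185),rp=(z>6)&(z<15)&reg(664,685,-90,185),bar=(z>40)&reg(460,660,100,150)).items():
    P=W[m]; c=P.mean(0); l=cv2.fitLine(P.astype(np.float32),cv2.DIST_HUBER,0,.01,.01).ravel()
    a=np.degrees(np.arctan2(l[1],l[0])); print(nm,l[3:].round(1),a.round(2),P.min(0).round(1),P.max(0).round(1), np.percentile(P[:,2],[5,50,95]).round(1))
E
```

```text
fence [561.7 205.6  21.1] -1.6 [460.4 196.8  17. ] [669.7 214.2  26.2] [18.3 21.1 23.6]
r0 [560.3  53.5   9.3] 88.52 [553.9 -68.8   6. ] [568.2 183.   13.6] [ 6.8  9.1 11.7]
rm [449.6  58.7   9.7] 88.02 [440.9 -66.4   6. ] [457.2 184.9  14.8] [ 7.3  9.5 12. ]
rp [672.6  52.8   9. ] 88.44 [665.  -73.1   6. ] [684.3 185.   13.5] [ 6.6  9.  12. ]
bar [558.4 126.8  56.2] -1.89 [461.  121.4  50.5] [659.3 132.6  60.2] [53.4 56.1 58.8]
```

```bash
cat >> h.py <<'E'
RY=-0.029
def rk(x,y,z=0):
    c,s_=np.cos(RY),np.sin(RY)
    return np.array([564.8+c*x-s_*y,199.5+s_*x+c*y,z])
def plan(*tg):
    """each tg=(pos, yawdeg of tool y). shifts from present pose."""
    st=arm.get_state(); M=R.from_quat(st['orientation']).as_matrix(); p=st['position']
    y0=np.degrees(np.arctan2(M[1,1],M[0,1]))
    print('t',st['clock'],'pos',p.round(1),'yaw',y0.round(2),'open',round(st['opening'],1),'F',st['contact_force'].round(1))
    for t in tg:
        # ideal down frame
        a=np.radians(y0); D=np.array([[0,0,-1],[np.cos(a),np.sin(a),0],[np.sin(a),-np.cos(a),0]])
        d=D@(np.asarray(t[0],float)-p)
        yaw=t[1] if len(t)>1 and t[1] is not None else y0
        dy=(yaw-y0+90)%180-90
        print('  shift',d.round(1),'turn',-np.radians(dy).round(4),'dist',np.linalg.norm(d).round(0))
E
python3 -c "
from h import *
plan((rk(0,-72.5,230),88.35),(rk(0,-72.5,100),88.35))"
```

```text
t 0.1 pos [184.2 518.  230.8] yaw 70.42 open 85.3 F [-0.7 -0.8 -0. ]
  shift [   0.8 -241.5  487.6] turn -0.313 dist 544.0
  shift [ 130.8 -241.5  487.6] turn -0.313 dist 560.0
```

Call:
move_arm --pt "50 0 -240 488 -0.313" --pt "50 0 -240 488 -0.313" --pt "50 0 -240 488 -0.313" --pt "50 0 -240 488 -0.313" --pt "50 0 -240 488 -0.313" --newtons 30

```text
clock: 0.52
position: [324.8, 373.4, 231.1]
orientation: [0.01, 0.707, -0.01, 0.707]
contact_force: [0.4, 0.4, 1.0]
opening: 49.8
```

```bash
python3 -c "
from h import *
plan((rk(0,-72.5,230),88.35),(rk(0,-72.5,100),88.35))"
```

```text
t 0.5167 pos [324.8 373.4 231.1] yaw 88.41 open 49.8 F [0.4 0.4 1. ]
  shift [   1.1 -239.7  244.6] turn 0.001 dist 342.0
  shift [ 131.1 -239.7  244.6] turn 0.001 dist 367.0
```

Call:
move_arm --pt "50 60 -240 244 0" --pt "50 60 -240 244 0" --pt "50 60 -240 244 0" --pt "50 60 -240 244 0" --pt "50 60 -240 244 0"

```text
clock: 0.93
position: [467.1, 225.1, 194.9]
orientation: [0.01, 0.707, -0.01, 0.707]
contact_force: [1.2, 0.7, 0.4]
opening: 50.0
```

```bash
python3 -c "
from h import *
plan((rk(0,-72.5,100),88.35),(rk(0,-72.5,37),88.35))"
```

```text
t 0.9333 pos [467.1 225.1 194.9] yaw 88.34 open 50.0 F [1.2 0.7 0.4]
  shift [ 94.9 -95.3  98.4] turn -0.0002 dist 167.0
  shift [157.9 -95.3  98.4] turn -0.0002 dist 209.0
```

Call:
move_arm --pt "50 80 -95 98 0" --pt "50 95 -95 98 0" --pt "50 95 -95 98 0" --pt "50 95 -95 98 0" --pt "50 95 -95 98 0"

```text
clock: 1.35
position: [562.7, 124.8, 95.1]
orientation: [0.011, 0.709, -0.012, 0.705]
contact_force: [-0.3, -0.2, -0.4]
opening: 49.8
```

```bash
python3 -c "
from h import *
plan((rk(0,-72.5,37),88.35))
s=snap('scene','s1.png')
cv2.imwrite('pics/s1c.png',cv2.resize(s['color'][150:310,200:420,::-1],None,fx=3.5,fy=3.5))"
```

```text
t 1.35 pos [562.7 124.8  95.1] yaw 88.09 open 49.8 F [-0.3 -0.2 -0.4]
  shift [58.1  2.2 -0.1] turn -0.0045 dist 58.0
```

View pics/s1c.png

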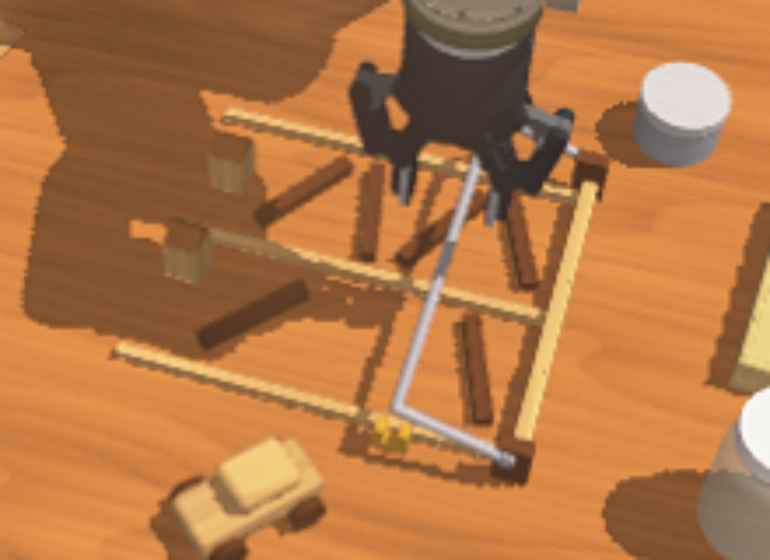

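Call:
move_arm --pt "50 30 2 0 0" --pt "50 57 2 0 0" --pt "50 57 2 0 0" --pt "6 57 2 0 0" --pt "6 57 2 0 0" --newtons 20

```text
clock: 1.82
position: [562.0, 131.7, 45.1]
orientation: [0.01, 0.706, -0.01, 0.708]
contact_force: [-0.4, -0.1, -0.0]
opening: 27.3
```

Call:
move_arm --pt "6 0 0 0 0" --pt "6 0 0 0 0"

```text
clock: 1.98
position: [562.2, 127.8, 45.6]
orientation: [0.007, 0.706, -0.012, 0.708]
contact_force: [-2.5, -14.1, 4.8]
opening: 7.0
```

```bash
python3 -c "
from h import *
plan((rk(0,-72.5,37),88.35))
st=arm.get_state()
import numpy as np
p=st['position'];g=p+[0,0,19]
r=g-rk(0,0,30);c,s=np.cos(RY),np.sin(RY)
y=-s*r[0]+c*r[1];z=r[2];rad=np.hypot(y,z);phi=np.arctan2(z,-y);print(rad,phi,phi+.204)
for q in np.linspace(phi,2.0,11): 
  ny=-rad*np.cos(q);nz=rad*np.sin(q);print(round(q,2),round(-(nz-z),1),round(ny-y,1))
"
```

```text
t 1.9833 pos [562.2 127.8  45.6] yaw 88.45 open 7.0 F [ -2.5 -14.1   4.8]
  shift [ 8.6 -0.7  0.6] turn 0.0017 dist 9.0
79.68925435430839 0.44974948226258593 0.6537494822625859
0.45 -0.0 0.0
0.6 -10.7 6.2
0.76 -20.2 14.0
0.91 -28.5 23.2
1.07 -35.3 33.5
1.22 -40.3 44.7
1.38 -43.6 56.6
1.53 -45.0 68.9
1.69 -44.5 81.2
1.84 -42.1 93.3
2.0 -37.8 104.9
```

Call:
move_arm --pt "4 -20 9.7 0 0" --pt "4 -36.6 25.3 0 0" --pt "4 -48 45.2 0 0" --pt "4 -53 67.5 0 0" --pt "4 -51.2 90.3 0 0"

```text
clock: 2.4
position: [565.3, 222.0, 98.0]
orientation: [0.011, 0.705, -0.01, 0.709]
contact_force: [6.1, -4.0, -11.5]
opening: 7.0
```

Call:
move_arm --pt "4 4.9 14.5 0 0" --pt "4 8 20 0 0"

```text
clock: 2.57
position: [566.0, 239.6, 89.3]
orientation: [0.007, 0.705, -0.012, 0.709]
contact_force: [-7.8, -36.6, 40.0]
opening: 7.0
```

Call:
move_arm --pt "45 0 0 0 0" --pt "45 0 0 0 0" --pt "45 -60 0 0 0" --pt "45 -60 0 0 0" --pt "45 -60 0 0 0"

```text
clock: 2.98
position: [566.1, 242.0, 151.2]
orientation: [0.011, 0.704, -0.009, 0.71]
contact_force: [1.0, -0.2, 0.3]
opening: 44.8
```

```bash
python3 -c "
from h import *
plan((rk(0,-72.5,37),88.35))
s=snap('scene','s2.png')
s=snap('top','t2.png')
W=world(s);z=W[...,2]
m=(z>85)&(z<125)&(W[...,0]>440)&(W[...,0]<700)&(W[...,1]>150)&(W[...,1]<300);print(np.percentile(W[m],[5,50,95],axis=0))"
```

```text
t 2.9833 pos [566.1 242.  151.2] yaw 88.36 open 44.8 F [ 1.  -0.2  0.3]
  shift [ 1.142e+02 -1.150e+02 -1.000e-01] turn 0.0001 dist 162.0
[[443.94655797 229.36328404  91.25402532]
 [635.84552833 235.50794073  98.65289389]
 [694.18919022 242.62892152 101.20429105]]
```

View pics/s2.png

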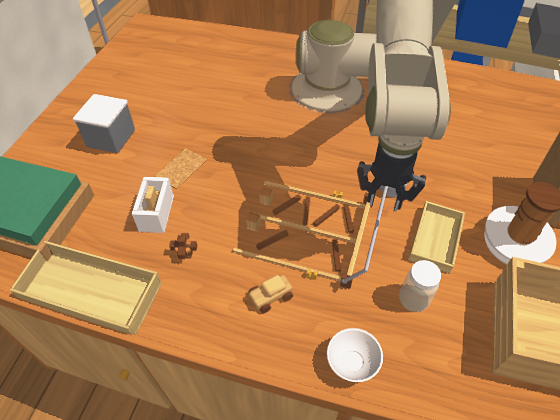

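```bash
python3 -c "
from h import *
plan(((586,-50,100),85),((586,-50,7),85))"
```

```text
t 3.0833 pos [564.5 241.5 146.9] yaw 88.35 open 45.0 F [ 0.   0.5 -0.6]
  shift [  46.9 -290.8   29.9] turn 0.0585 dist 296.0
  shift [ 139.9 -290.8   29.9] turn 0.0585 dist 324.0
```

Call:
move_arm --pt "42 20 -291 30 0.0585" --pt "42 20 -291 30 0.0585" --pt "42 20 -291 30 0.0585" --pt "42 20 -291 30 0.0585" --pt "42 20 -291 30 0.0585"

```text
clock: 3.5
position: [578.9, 32.5, 130.7]
orientation: [0.031, 0.707, -0.031, 0.705]
contact_force: [1.6, -0.0, -0.2]
opening: 42.0
```

```bash
python3 -c "
from h import *
plan(((586,-50,100),85),((586,-50,7),85))"
```

```text
t 3.5 pos [578.9  32.5 130.7] yaw 85.02 open 42.0 F [ 1.6 -0.  -0.2]
  shift [ 30.7 -81.6  14.2] turn 0.0003 dist 88.0
  shift [123.7 -81.6  14.2] turn 0.0003 dist 149.0
```

Call:
move_arm --pt "42 31 -82 14 0" --pt "42 31 -82 14 0" --pt "42 31 -82 14 0" --pt "42 31 -82 14 0" --pt "42 31 -82 14 0"

```text
clock: 3.92
position: [586.2, -48.3, 100.5]
orientation: [0.031, 0.707, -0.031, 0.706]
contact_force: [0.9, 0.2, 0.1]
opening: 42.1
```

```bash
python3 -c "
from h import *
plan(((586,-50,7),85))
s=snap('scene','s3.png')
cv2.imwrite('pics/s3c.png',cv2.resize(s['color'][130:290,200:420,::-1],None,fx=3.5,fy=3.5))"
```

```text
t 3.9167 pos [586.2 -48.3 100.5] yaw 84.96 open 42.1 F [0.9 0.2 0.1]
  shift [93.5 -1.7 -0. ] turn -0.0007 dist 93.0
```

View pics/s3c.png

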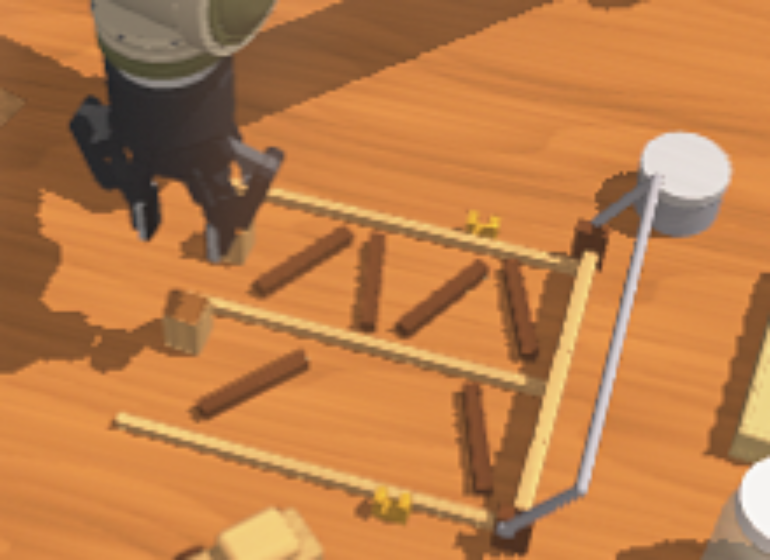

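Fingers at about (145,235) and (215,255) are above the farther house at (190,320); lowering.

Call:
move_arm --pt "42 40 -2 0 0" --pt "42 80 -2 0 0" --pt "42 92 -2 0 0" --pt "42 92 -2 0 0" --pt "42 92 -2 0 0"

```text
clock: 4.38
position: [586.8, -49.4, 9.8]
orientation: [0.03, 0.706, -0.03, 0.706]
contact_force: [0.6, -0.3, 0.2]
opening: 41.9
```

Call:
move_arm --pt "15 0 0 0 0" --pt "15 0 0 0 0" --pt "15 0 0 0 0" --pt "15 -30 0 0 0" --pt "15 -72 0 0 0" --newtons 40

```text
clock: 4.8
position: [585.0, -50.3, 79.9]
orientation: [0.031, 0.708, -0.03, 0.704]
contact_force: [0.3, -0.2, -0.6]
opening: 25.2
```

```bash
python3 -c "
from h import *
s=snap('scene','s4.png')
cv2.imwrite('pics/s4c.png',cv2.resize(s['color'][130:290,200:420,::-1],None,fx=3.5,fy=3.5))
plan(((530,375,140),83.7),((530,375,33),83.7))"
```

```text
t 4.85 pos [589.4 -51.3  90.2] yaw 85.02 open 25.3 F [ 3.5 -0.5  7.4]
  shift [-49.8 419.6 -96.1] turn 0.023 dist 433.0
  shift [ 57.2 419.6 -96.1] turn 0.023 dist 434.0
```

View pics/s4c.png

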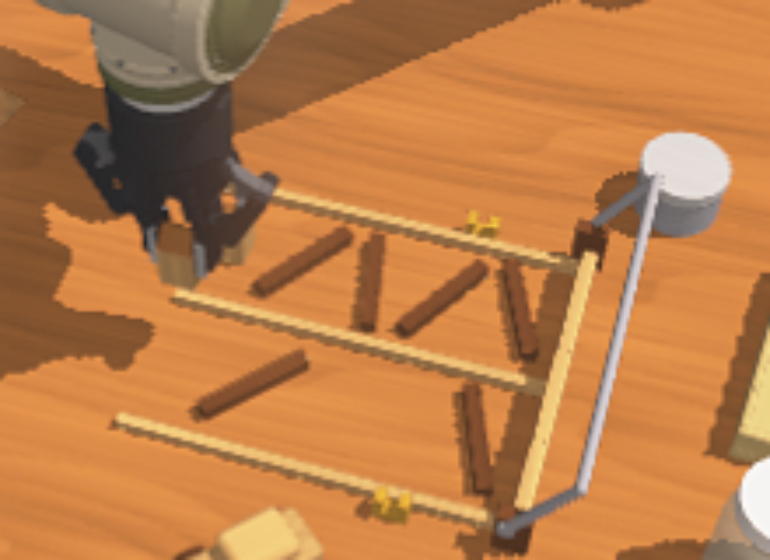

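```bash
python3 -c "
from h import *
plan(((536,383,160),83.7),((536,383,18),83.7))"
```

```text
t 4.85 pos [589.4 -51.3  90.2] yaw 85.02 open 25.3 F [ 3.5 -0.5  7.4]
  shift [-69.8 428.1 -90.9] turn 0.023 dist 443.0
  shift [ 72.2 428.1 -90.9] turn 0.023 dist 444.0
```

Call:
move_arm --pt "15 -72 0 0 0" --pt "15 -72 100 0 0.023"

```text
clock: 5.02
position: [592.1, -15.9, 140.5]
orientation: [0.04, 0.703, -0.042, 0.709]
contact_force: [1.3, 0.4, 1.3]
opening: 25.6
```

```bash
python3 -c "
from h import *
plan(((536,383,160),83.7),((536,383,18),83.7))"
```

```text
t 5.0167 pos [592.1 -15.9 140.5] yaw 83.34 open 25.6 F [1.3 0.4 1.3]
  shift [ -19.5  389.7 -102. ] turn -0.0062 dist 403.0
  shift [ 122.5  389.7 -102. ] turn -0.0062 dist 421.0
```

Call:
move_arm --pt "15 -35 190 -50 0" --pt "15 -35 190 -50 0" --pt "15 -25 390 -102 0" --pt "15 -25 390 -102 0" --pt "15 -25 390 -102 0"

```text
clock: 5.43
position: [559.5, 195.7, 154.6]
orientation: [0.039, 0.705, -0.039, 0.707]
contact_force: [-0.4, 0.4, -0.3]
opening: 25.3
```

```bash
python3 -c "
from h import *
plan(((536,383,160),83.7),((536,383,18),83.7))"
```

```text
t 5.4333 pos [559.5 195.7 154.6] yaw 83.67 open 25.3 F [-0.4  0.4 -0.3]
  shift [ -5.4 183.6 -44. ] turn -0.0005 dist 189.0
  shift [136.6 183.6 -44. ] turn -0.0005 dist 233.0
```

Call:
move_arm --pt "15 -4 184 -44 0" --pt "15 -4 184 -44 0" --pt "15 -4 184 -44 0" --pt "15 -4 184 -44 0" --pt "15 -4 184 -44 0"

```text
clock: 5.85
position: [535.1, 385.6, 158.3]
orientation: [0.039, 0.706, -0.037, 0.707]
contact_force: [0.2, 0.3, -0.2]
opening: 25.2
```

Call:
move_arm --pt "15 0 0 0 0"

```text
clock: 5.93
position: [534.9, 386.1, 158.0]
orientation: [0.038, 0.706, -0.036, 0.707]
contact_force: [1.3, -0.7, -0.7]
opening: 25.4
```

```bash
python3 -c "
from h import *
plan(((536,383,18),83.7))"
```

```text
t 5.9333 pos [534.9 386.1 158. ] yaw 83.97 open 25.4 F [ 1.3 -0.7 -0.7]
  shift [140.   -3.    1.4] turn 0.0048 dist 140.0
```

Call:
move_arm --pt "15 40 -1 1 0" --pt "15 80 -1 1 0" --pt "15 115 -1 1 0" --pt "15 135 -1 1 0" --pt "15 139 -1 1 0"

```text
clock: 6.35
position: [536.7, 379.4, 16.5]
orientation: [0.039, 0.707, -0.04, 0.705]
contact_force: [-0.4, -0.1, 0.3]
opening: 25.0
```

Call:
move_arm --pt "15 0 0 0 0" --pt "34 0 0 0 0" --pt "34 0 0 0 0" --pt "34 -40 0 0 0" --pt "34 -80 0 0 0"

```text
clock: 6.77
position: [536.6, 379.7, 98.4]
orientation: [0.038, 0.707, -0.04, 0.705]
contact_force: [0.0, 0.2, 0.7]
opening: 34.2
```

Call:
move_arm --pt "42 -41 0 0 0" --pt "42 -65 0 0 0"

```text
clock: 6.93
position: [538.4, 380.7, 169.5]
orientation: [0.04, 0.704, -0.038, 0.708]
contact_force: [0.1, 0.3, 0.3]
opening: 42.1
```

```bash
python3 -c "
from h import *
s=snap('scene','s5.png')
cv2.imwrite('pics/s5c.png',cv2.resize(s['color'][150:310,330:550,::-1],None,fx=3.5,fy=3.5))
plan(((501,-45,150),85.6))"
```

```text
t 6.9833 pos [539.5 381.4 173.4] yaw 83.69 open 42.1 F [0.3 0.  4.4]
  shift [  23.4 -428.     8.6] turn -0.0334 dist 429.0
```

View pics/s5c.png

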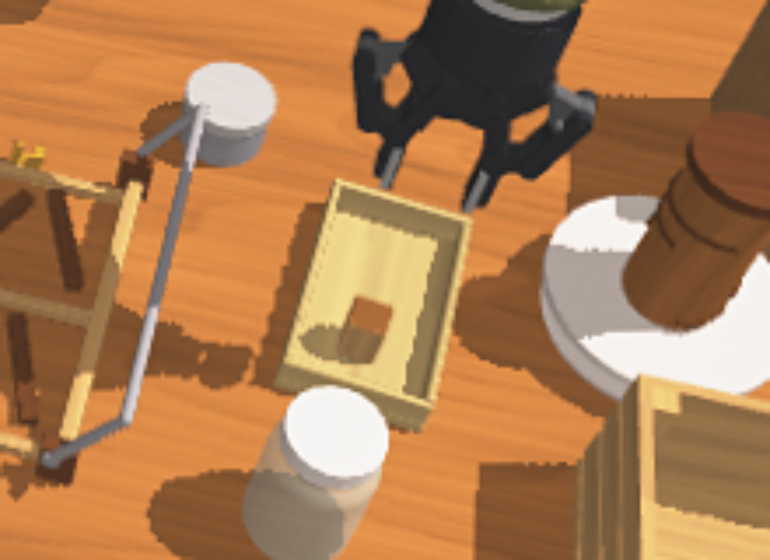

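House stands in the tray at crop (370,325). Now the second house.

Call:
move_arm --pt "42 0 -428 9 -0.033" --pt "42 0 -428 9 -0.033" --pt "42 0 -428 9 -0.033" --pt "42 0 -428 9 -0.033" --pt "42 0 -428 9 -0.033"

```text
clock: 7.4
position: [518.2, 171.1, 164.2]
orientation: [0.027, 0.706, -0.027, 0.707]
contact_force: [0.9, 0.3, -0.1]
opening: 41.9
```

```bash
python3 -c "
from h import *
plan(((501,-45,100),85.6))"
```

```text
t 7.4 pos [518.2 171.1 164.2] yaw 85.59 open 41.9 F [ 0.9  0.3 -0.1]
  shift [  64.2 -216.7   -0.6] turn -0.0001 dist 226.0
```

Call:
move_arm --pt "42 20 -217 0 0" --pt "42 20 -217 0 0" --pt "42 50 -217 0 0" --pt "42 60 -217 0 0" --pt "42 60 -217 0 0"

```text
clock: 7.82
position: [503.2, -28.0, 111.3]
orientation: [0.027, 0.706, -0.028, 0.708]
contact_force: [0.6, 0.7, -1.0]
opening: 41.6
```

Call:
move_arm --pt "40 0 -10 0 0" --pt "40 0 -10 0 0"

```text
clock: 7.98
position: [502.4, -38.5, 110.8]
orientation: [0.029, 0.707, -0.029, 0.706]
contact_force: [0.7, 0.0, -0.0]
opening: 39.8
```

```bash
python3 -c "
from h import *
plan(((501,-45,100),85.6))"
```

```text
t 7.9833 pos [502.4 -38.5 110.8] yaw 85.34 open 39.8 F [ 0.7  0.  -0. ]
  shift [10.8 -6.6 -0.8] turn -0.0046 dist 13.0
```

Call:
move_arm --pt "40 20 -7 -1 0" --pt "40 60 -7 -1 0" --pt "40 95 -7 -1 0" --pt "40 102 -7 -1 0" --pt "40 102 -7 -1 0"

```text
clock: 8.4
position: [500.6, -41.8, 8.1]
orientation: [0.027, 0.708, -0.027, 0.706]
contact_force: [0.4, -0.5, 1.1]
opening: 39.7
```

Call:
move_arm --pt "15 0 0 0 0" --pt "15 0 0 0 0" --pt "15 0 0 0 0" --pt "15 -40 0 0 0" --pt "15 -80 0 0 0"

```text
clock: 8.82
position: [500.3, -42.6, 89.8]
orientation: [0.028, 0.708, -0.027, 0.706]
contact_force: [0.7, -0.5, -0.7]
opening: 25.4
```

Call:
move_arm --pt "15 -40 0 0 0" --pt "15 -75 0 0 0.033" --pt "15 -75 0 0 0.033"

```text
clock: 9.07
position: [503.7, -43.6, 171.7]
orientation: [0.038, 0.701, -0.041, 0.711]
contact_force: [0.2, -0.9, 0.7]
opening: 25.2
```

```bash
python3 -c "
from h import *
plan(((466.7,388,160),83.7))
s=snap('scene','s6.png')
cv2.imwrite('pics/s6c.png',cv2.resize(s['color'][110:270,180:400,::-1],None,fx=3.5,fy=3.5))
"
```

```text
t 9.0667 pos [503.7 -43.6 171.7] yaw 83.61 open 25.2 F [ 0.2 -0.9  0.7]
  shift [ 11.7 424.8 -84.8] turn -0.0015 dist 433.0
```

View pics/s6c.png

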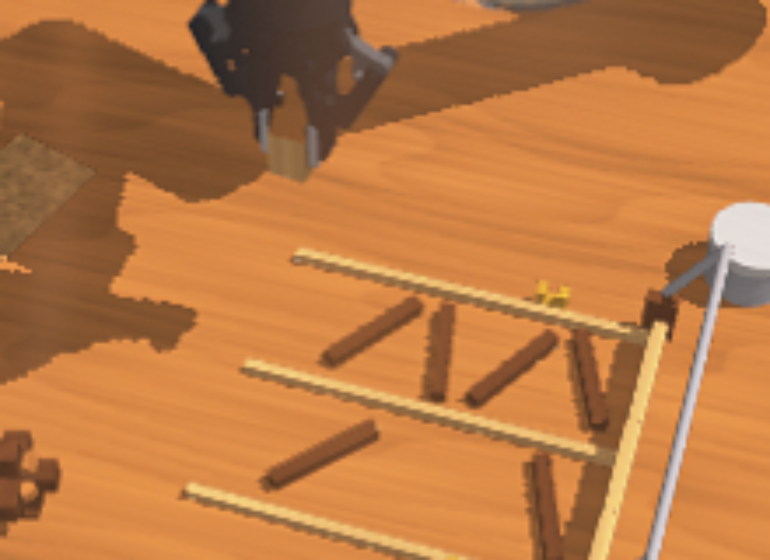

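Call:
move_arm --pt "15 5 425 -85 0" --pt "15 5 425 -85 0" --pt "15 5 425 -85 0" --pt "15 5 425 -85 0" --pt "15 5 425 -85 0"

```text
clock: 9.53
position: [481.9, 166.4, 161.0]
orientation: [0.039, 0.706, -0.039, 0.706]
contact_force: [1.4, 0.4, -0.1]
opening: 25.3
```

Call:
move_arm --pt "15 5 213 -42 0" --pt "15 5 213 -42 0" --pt "15 5 213 -42 0" --pt "15 5 213 -42 0" --pt "15 5 213 -42 0"

```text
clock: 9.95
position: [464.3, 374.1, 156.0]
orientation: [0.039, 0.706, -0.039, 0.706]
contact_force: [0.5, -0.4, 0.0]
opening: 25.3
```

Call:
move_arm --pt "15 5 5 0 0" --pt "15 5 5 0 0"

```text
clock: 10.12
position: [464.5, 378.8, 149.9]
orientation: [0.037, 0.707, -0.038, 0.705]
contact_force: [0.5, -0.4, 0.2]
opening: 25.2
```

```bash
python3 -c "
from h import *
plan(((466.7,387,17),83.7))"
```

```text
t 10.1167 pos [464.5 378.8 149.9] yaw 83.9 open 25.2 F [ 0.5 -0.4  0.2]
  shift [132.9   8.3   1.3] turn 0.0035 dist 133.0
```

Call:
move_arm --pt "15 40 6 1 0" --pt "15 80 6 1 0" --pt "15 115 6 1 0" --pt "15 130 6 1 0" --pt "15 132 6 1 0"

```text
clock: 10.53
position: [466.5, 380.6, 16.6]
orientation: [0.038, 0.708, -0.041, 0.704]
contact_force: [-0.2, -0.5, -0.9]
opening: 25.1
```

Call:
move_arm --pt "15 0 0 0 0" --pt "34 0 0 0 0" --pt "34 0 0 0 0" --pt "34 -40 0 0 0" --pt "34 -80 0 0 0"

```text
clock: 10.95
position: [466.9, 382.1, 99.8]
orientation: [0.038, 0.707, -0.04, 0.705]
contact_force: [0.9, 0.2, 0.4]
opening: 34.1
```

Call:
move_arm --pt "42 -41 0 0 0" --pt "42 -80 0 0 0" --pt "42 -85 0 0 0"

```text
clock: 11.2
position: [469.7, 383.9, 193.2]
orientation: [0.042, 0.702, -0.036, 0.71]
contact_force: [0.6, 0.8, 0.5]
opening: 41.9
```

```bash
python3 -c "
from h import *
s=snap('scene','s7.png')
s=snap('top','t7.png')
W=world(s);z=W[...,2];X=W[...,0];Y=W[...,1]
m=((z>58)&(z<76)&(X>500)&(X<700)&(Y>-400)&(Y<-230))
import cv2
print(cv2.minAreaRect(np.c_[X[m],Y[m]].astype(np.float32)))
m=((z>77)&(z<100)&(X>560)&(X<680)&(Y>-350)&(Y<-250))
print(cv2.minAreaRect(np.c_[X[m],Y[m]].astype(np.float32)),np.median(z[m]),W[m].mean(0))
plan(((616,-294,150),103))
cv2.imwrite('pics/o7.png',ortho(s,540,690,-380,-220,4,72,25))
"
```

```text
((617.2646484375, -301.9484558105469), (122.13417053222656, 67.69652557373047), 13.452651977539062)
((617.2395629882812, -300.7696838378906), (40.42572021484375, 18.265867233276367), 15.96872615814209) 83.55149750487163 [ 616.28784241 -300.32762004   83.42830589]
t 11.3 pos [468.2 383.1 187.4] yaw 83.68 open 42.1 F [-0.1 -0.2 -0.2]
  shift [  37.4 -656.7  221.4] turn -0.3372 dist 694.0
```

View pics/s7.png

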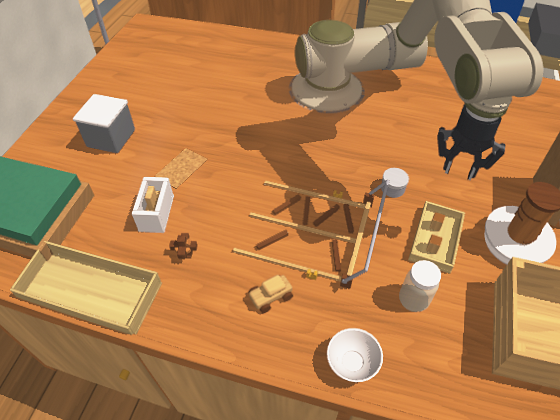

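View pics/o7.png

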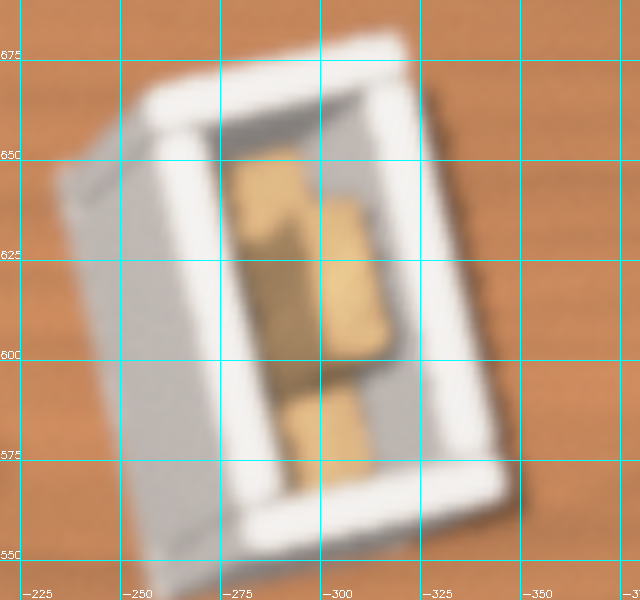

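Call:
move_arm --pt "0 20 -657 221 -0.341" --pt "0 20 -657 221 -0.341" --pt "0 20 -657 221 -0.341" --pt "0 20 -657 221 -0.341" --pt "0 20 -657 221 -0.341"

```text
clock: 11.72
position: [510.1, 182.7, 177.3]
orientation: [-0.082, 0.703, 0.082, 0.701]
contact_force: [0.8, -0.0, -0.0]
opening: 0.1
```

```bash
python3 -c "
from h import *
plan(((617.5,-301,140),103.4))"
```

```text
t 11.7167 pos [510.1 182.7 177.3] yaw 103.27 open 0.1 F [ 0.8 -0.  -0. ]
  shift [  37.3 -495.4   -6.5] turn -0.0022 dist 497.0
```

Call:
move_arm --pt "0 20 -495 -6 -0.002" --pt "0 20 -495 -6 -0.002" --pt "0 20 -495 -6 -0.002" --pt "0 20 -495 -6 -0.002" --pt "0 20 -495 -6 -0.002"

```text
clock: 12.13
position: [555.3, -20.6, 168.9]
orientation: [-0.082, 0.703, 0.082, 0.701]
contact_force: [1.2, 0.1, 0.6]
opening: -0.0
```

Call:
move_arm --pt "0 15 -287 -4 0" --pt "0 15 -287 -4 0" --pt "0 15 -287 -4 0" --pt "0 15 -287 -4 0" --pt "0 15 -287 -4 0"

```text
clock: 12.55
position: [600.5, -223.6, 157.7]
orientation: [-0.081, 0.703, 0.083, 0.702]
contact_force: [0.5, 0.8, -0.4]
opening: 0.1
```

```bash
python3 -c "
from h import *
plan(((617.5,-301,140),103.4))"
```

```text
t 12.55 pos [ 600.5 -223.6  157.7] yaw 103.31 open 0.1 F [ 0.5  0.8 -0.4]
  shift [ 17.7 -79.2  -1.3] turn -0.0016 dist 81.0
```

Call:
move_arm --pt "0 15 -78 0 0" --pt "0 15 -78 0 0" --pt "0 15 -78 0 0" --pt "0 15 -78 0 0"

```text
clock: 12.88
position: [618.1, -299.0, 141.4]
orientation: [-0.08, 0.704, 0.082, 0.701]
contact_force: [0.5, 0.5, -0.1]
opening: 0.2
```

```bash
python3 -c "
from h import *
s=snap('scene','s8.png')
plan(((617,-300.7,86),103.4))
cv2.imwrite('pics/s8c.png',cv2.resize(s['color'][90:250,90:310,::-1],None,fx=3.5,fy=3.5))"
```

```text
t 12.9333 pos [ 618.4 -297.5  142.5] yaw 103.28 open 0.0 F [-0.6  0.3  0. ]
  shift [56.5 -2.8 -2.1] turn -0.0021 dist 57.0
```

View pics/s8c.png

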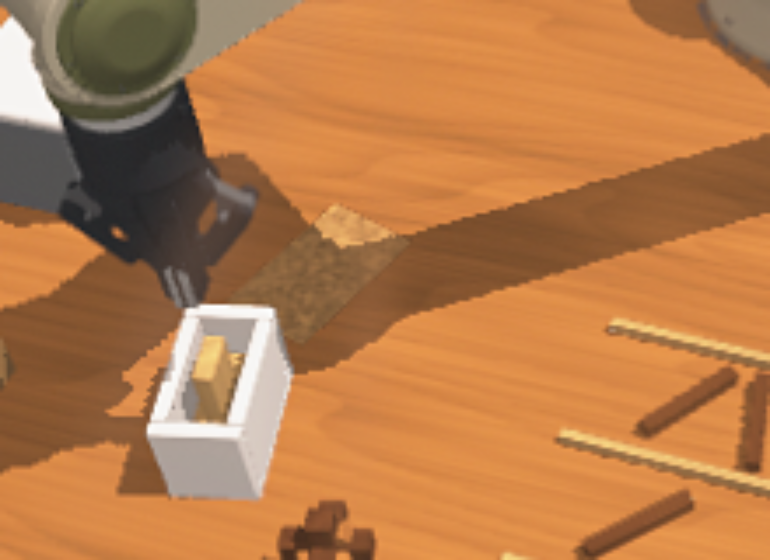

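Call:
move_arm --pt "0 40 -3 -2 0" --pt "0 54 -3 -2 0" --pt "0 58 -3 -2 0" --pt "0 62 -3 -2 0" --pt "0 65 -3 -2 0"

```text
clock: 13.35
position: [618.2, -300.1, 81.1]
orientation: [-0.083, 0.702, 0.082, 0.703]
contact_force: [-5.7, 1.5, 6.2]
opening: -0.2
```

```bash
python3 -c "
from h import *
plan(((617,-300.7,76),103.4))"
```

```text
t 13.35 pos [ 618.2 -300.1   81.1] yaw 103.4 open -0.2 F [-5.7  1.5  6.2]
  shift [ 5.1 -0.3 -1.3] turn -0.0 dist 5.0
```

Call:
move_arm --pt "0 3 0 -1 0" --pt "0 6 0 -1 0" --pt "0 8 0 -1 0" --pt "0 8 0 -1 0"

```text
clock: 13.68
position: [618.3, -300.6, 76.3]
orientation: [-0.084, 0.701, 0.081, 0.704]
contact_force: [-4.7, 4.0, 15.9]
opening: 0.0
```

Call:
move_arm --pt "0 2 0 0 0" --pt "0 2 0 0 0" --pt "0 -10 0 0 0" --pt "0 -25 0 0 0" --pt "0 -45 0 0 0"

```text
clock: 14.1
position: [617.2, -300.3, 117.8]
orientation: [-0.082, 0.702, 0.082, 0.702]
contact_force: [0.0, 0.4, 0.2]
opening: 0.2
```

Call:
move_arm --pt "45 -40 0 0 0" --pt "45 -40 0 0 0" --pt "45 -40 0 0 0"

```text
clock: 14.35
position: [618.3, -301.2, 160.6]
orientation: [-0.084, 0.7, 0.081, 0.704]
contact_force: [-0.5, -0.2, -0.4]
opening: 35.6
```

```bash
python3 -c "
from h import *
s=snap('scene','s9.png')
plan(((617,-300.7,83),103.4))
cv2.imwrite('pics/s9c.png',cv2.resize(s['color'][90:250,90:310,::-1],None,fx=3.5,fy=3.5))
W=world(s);m=np.zeros(W.shape[:2],bool);m[170:215,138:165]=1;z=W[...,2];print(W[m&(z>105)&(z<125)].mean(0), z[m].max())"
```

```text
t 14.4 pos [ 617.5 -300.8  158.3] yaw 103.37 open 43.2 F [-0.8  0.6 -0.4]
  shift [75.3  0.2 -0.5] turn -0.0005 dist 75.0
[ 621.76391438 -296.83834636  115.47908501] 918.6835298839032
```

View pics/s9c.png

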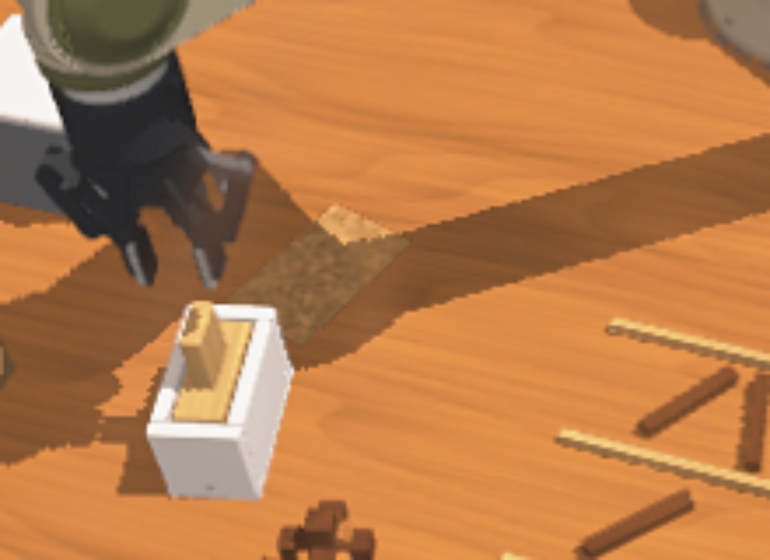

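Call:
move_arm --pt "42 40 0 0 0" --pt "42 70 0 0 0" --pt "42 75 0 0 0" --pt "42 75 0 0 0" --pt "42 75 0 0 0"

```text
clock: 14.82
position: [617.5, -301.3, 82.6]
orientation: [-0.082, 0.702, 0.082, 0.703]
contact_force: [-0.3, -0.4, 0.5]
opening: 42.0
```

Call:
move_arm --pt "5 0 0 0 0" --pt "5 0 0 0 0" --pt "5 0 0 0 0" --pt "5 0 0 0 0" --newtons 70

```text
clock: 15.15
position: [617.5, -301.5, 82.7]
orientation: [-0.083, 0.702, 0.081, 0.703]
contact_force: [1.5, -0.4, 0.8]
opening: 14.9
```

Call:
move_arm --pt "5 -30 0 0 0" --pt "5 -60 0 0 0" --pt "5 -90 0 0 0" --pt "5 -100 0 0 0" --pt "5 -100 0 0 0"

```text
clock: 15.57
position: [617.7, -301.6, 184.4]
orientation: [-0.083, 0.701, 0.081, 0.704]
contact_force: [-0.5, 0.6, -2.1]
opening: 15.1
```

```bash
python3 -c "
from h import *
s=snap('scene','s10.png');s=snap('top','t10.png')
plan((rk(-56,-255,100),88.35))
cv2.imwrite('pics/s10c.png',cv2.resize(snapshot('scene')['color'][50:250,60:335,::-1],None,fx=2.8,fy=2.8))
cv2.imwrite('pics/o10.png',ortho(s,420,700,-110,260,2,6,50))
"
```

```text
t 15.6667 pos [ 616.5 -300.8  179.9] yaw 103.33 open 15.1 F [ 0.1  0.1 -2.4]
  shift [ 79.9 266.9 -55. ] turn 0.2615 dist 284.0
```

View pics/s10c.png

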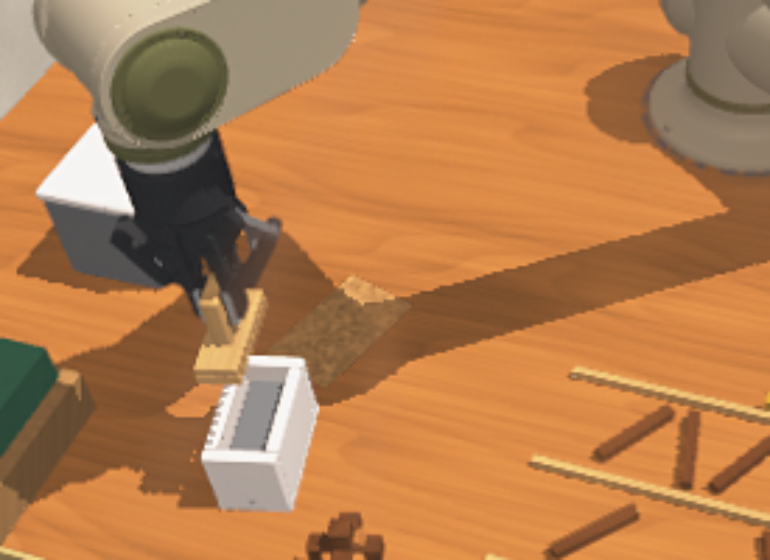

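View pics/o10.png

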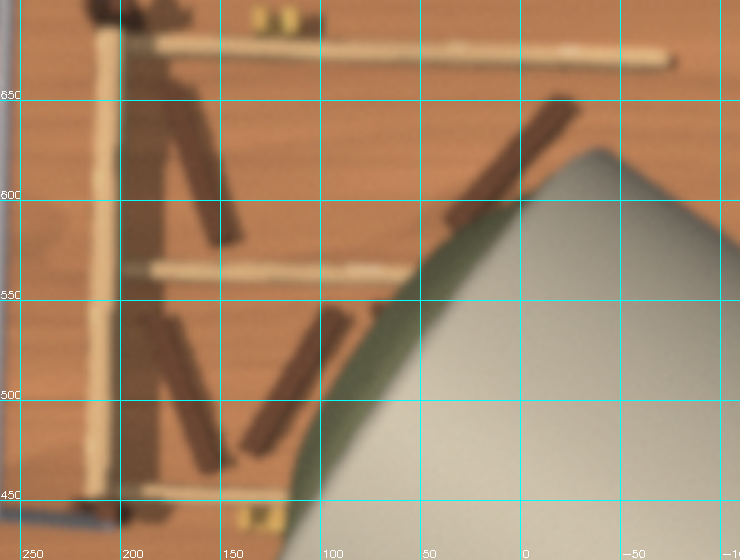

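Call:
move_arm --pt "5 30 267 -55 0.2615" --pt "5 30 267 -55 0.2615" --pt "5 30 267 -55 0.2615" --pt "5 30 267 -55 0.2615" --pt "5 30 267 -55 0.2615"

```text
clock: 16.13
position: [527.4, -111.5, 156.5]
orientation: [0.011, 0.708, -0.01, 0.706]
contact_force: [0.9, 0.9, -2.1]
opening: 15.2
```

```bash
python3 -c "
from h import *
plan((rk(-56,-258,70),88.35))
"
```

```text
t 16.1333 pos [ 527.4 -111.5  156.5] yaw 88.31 open 15.2 F [ 0.9  0.9 -2.1]
  shift [ 86.5  54.  -27.7] turn -0.0006 dist 106.0
```

Call:
move_arm --pt "5 86 54 -28 0" --pt "5 86 54 -28 0" --pt "5 86 54 -28 0" --pt "5 86 54 -28 0" --pt "5 86 54 -28 0"

```text
clock: 16.55
position: [502.3, -58.2, 71.4]
orientation: [0.01, 0.708, -0.009, 0.706]
contact_force: [0.6, -1.5, -1.1]
opening: 15.2
```

```bash
python3 -c "
from h import *
plan((rk(-56,-258,30),88.35))
s=snap('scene','s11.png')
cv2.imwrite('pics/s11c.png',cv2.resize(s['color'][130:290,200:420,::-1],None,fx=3.5,fy=3.5))
W=world(s);z=W[...,2]
"
```

```text
t 16.55 pos [502.3 -58.2  71.4] yaw 88.4 open 15.2 F [ 0.6 -1.5 -1.1]
  shift [41.4  1.4 -1. ] turn 0.001 dist 41.0
```

View pics/s11c.png

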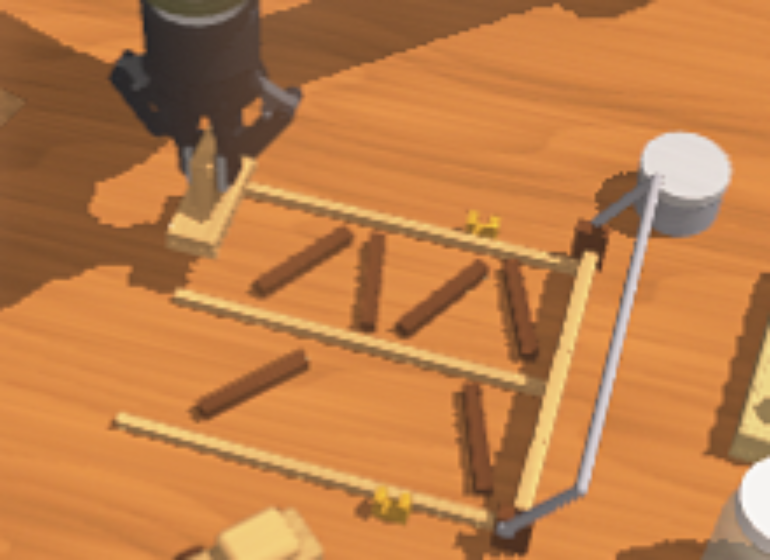

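Call:
move_arm --pt "5 30 0 -1 0" --pt "5 38 0 -1 0" --pt "5 40 0 -1 0" --pt "5 40 0 -1 0" --pt "5 40 0 -1 0"

```text
clock: 17.02
position: [502.8, -59.2, 33.7]
orientation: [0.01, 0.707, -0.011, 0.708]
contact_force: [0.6, 0.0, -1.8]
opening: 15.2
```

```bash
python3 -c "
from h import *
plan((rk(-56,-258,29.5),88.35))
s=snap('scene','s12.png')
cv2.imwrite('pics/s12c.png',cv2.resize(s['color'][160:240,230:340,::-1],None,fx=7,fy=7,interpolation=2))
"
```

```text
t 17.0167 pos [502.8 -59.2  33.7] yaw 88.33 open 15.2 F [ 0.6  0.  -1.8]
  shift [ 4.2  2.4 -1.5] turn -0.0004 dist 5.0
```

View pics/s12c.png

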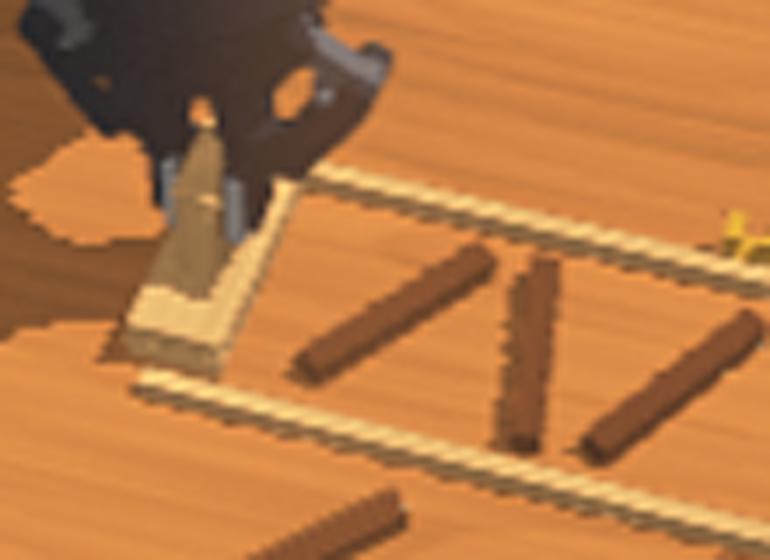

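Call:
move_arm --pt "5 3 0 -1 0" --pt "5 4 0 -1 0" --pt "5 4 0 -1 0" --pt "5 4 0 -1 0"

```text
clock: 17.4
position: [501.3, -58.8, 29.6]
orientation: [0.01, 0.707, -0.01, 0.707]
contact_force: [-1.1, -0.7, 5.2]
opening: 15.0
```

```bash
python3 -c "
from h import *
plan((rk(-56,-100,30),88.35))
"
```

```text
t 17.4 pos [501.3 -58.8  29.6] yaw 88.36 open 15.0 F [-1.1 -0.7  5.2]
  shift [ -0.4 160.    0. ] turn 0.0001 dist 160.0
```

Call:
move_arm --pt "5 -1 10 0 0" --pt "5 -1 20 0 0" --pt "5 -1 30 0 0" --pt "5 -1 40 0 0" --pt "5 -1 50 0 0"

```text
clock: 17.82
position: [502.4, -7.2, 29.7]
orientation: [0.01, 0.707, -0.01, 0.707]
contact_force: [-0.2, -0.3, -1.4]
opening: 15.1
```

Call:
move_arm --pt "5 0 9 0 0" --pt "5 0 18 0 0" --pt "5 0 27 0 0" --pt "5 0 36 0 0" --pt "5 0 45 0 0"

```text
clock: 18.23
position: [503.8, 37.3, 29.7]
orientation: [0.01, 0.707, -0.01, 0.707]
contact_force: [-0.7, -0.6, -1.9]
opening: 15.1
```

```bash
python3 -c "
from h import *
plan((rk(-56,-100,30),88.35))
s=snap('scene','s13.png')
cv2.imwrite('pics/s13c.png',cv2.resize(s['color'][160:260,230:370,::-1],None,fx=5.5,fy=5.5,interpolation=2))
"
```

```text
t 18.2333 pos [503.8  37.3  29.7] yaw 88.35 open 15.1 F [-0.7 -0.6 -1.9]
  shift [-0.3 63.9  0.2] turn -0.0 dist 64.0
```

View pics/s13c.png

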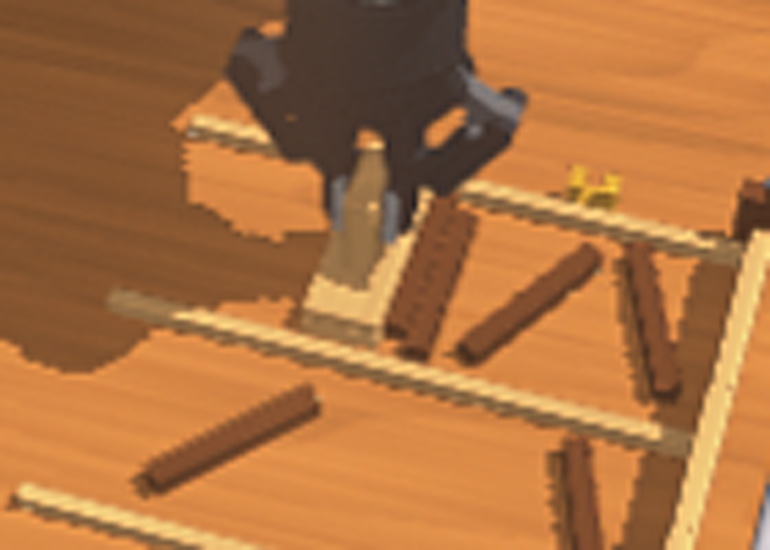

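Call:
move_arm --pt "5 0 9 0 0" --pt "5 0 18 0 0" --pt "5 0 27 0 0" --pt "5 0 36 0 0" --pt "5 0 45 0 0"

```text
clock: 18.7
position: [505.2, 82.2, 29.7]
orientation: [0.01, 0.707, -0.01, 0.707]
contact_force: [-0.4, -0.3, -1.9]
opening: 15.2
```

```bash
python3 -c "
from h import *
plan((rk(-56,-66,30),88.35))
s=snap('scene','s14.png')
cv2.imwrite('pics/s14c.png',cv2.resize(s['color'][160:260,260:400,::-1],None,fx=5.5,fy=5.5,interpolation=2))
"
```

```text
t 18.7 pos [505.2  82.2  29.7] yaw 88.35 open 15.2 F [-0.4 -0.3 -1.9]
  shift [-0.3 52.9  0.2] turn -0.0 dist 53.0
```

View pics/s14c.png

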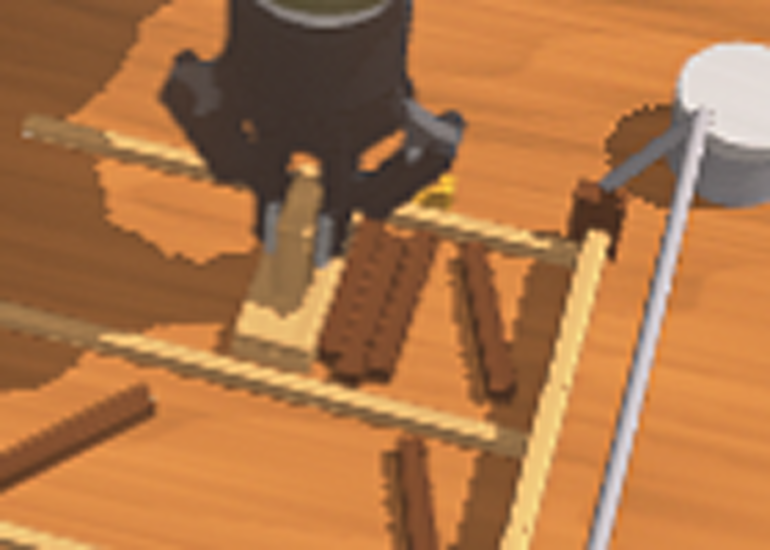

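Call:
move_arm --pt "5 0 8 0 0" --pt "5 0 16 0 0" --pt "5 0 24 0 0" --pt "5 0 32 0 0" --pt "5 0 40 0 0"

```text
clock: 19.17
position: [506.3, 122.1, 29.7]
orientation: [0.01, 0.707, -0.01, 0.707]
contact_force: [-1.2, 0.1, -1.7]
opening: 15.1
```

Call:
move_arm --pt "5 0 3 0 0" --pt "5 0 6 0 0" --pt "5 0 9 0 0" --pt "5 0 11 0 0" --pt "5 0 12 0 0"

```text
clock: 19.58
position: [506.7, 133.4, 29.7]
orientation: [0.01, 0.707, -0.01, 0.707]
contact_force: [-0.2, -0.2, -1.5]
opening: 15.2
```

```bash
python3 -c "
from h import *
plan((rk(-56,-66,30),88.35))
s=snap('scene','s15.png')
cv2.imwrite('pics/s15c.png',cv2.resize(s['color'][160:260,260:400,::-1],None,fx=5.5,fy=5.5,interpolation=2))
"
```

```text
t 19.5833 pos [506.7 133.4  29.7] yaw 88.35 open 15.2 F [-0.2 -0.2 -1.5]
  shift [-0.3  1.7  0.2] turn -0.0001 dist 2.0
```

View pics/s15c.png

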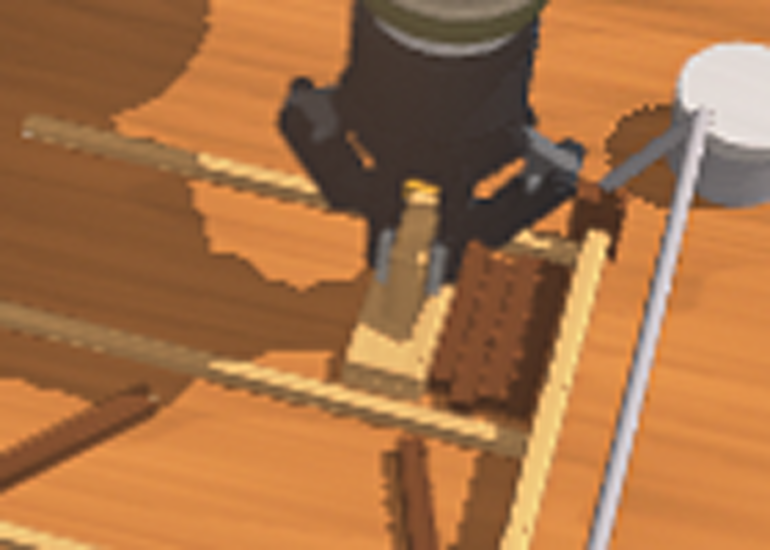

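Call:
move_arm --pt "5 0 2 0 0" --pt "5 0 4 0 0" --pt "5 0 5 0 0" --pt "5 0 5 0 0"

```text
clock: 19.97
position: [507.0, 136.3, 29.9]
orientation: [0.008, 0.707, -0.011, 0.707]
contact_force: [-0.7, -15.1, 0.9]
opening: 14.9
```

Call:
move_arm --pt "5 0 -10 0 0" --pt "5 0 -25 0 0" --pt "5 -20 -30 0 0" --pt "5 -50 -40 0 0" --pt "5 -50 -40 0 0"

```text
clock: 20.38
position: [507.9, 97.0, 83.9]
orientation: [0.011, 0.704, -0.011, 0.71]
contact_force: [1.5, -0.0, -1.0]
opening: 15.1
```

```bash
python3 -c "
from h import *
plan((rk(56,-270,79),88.35))
s=snap('scene','s16.png')
cv2.imwrite('pics/s16c.png',cv2.resize(s['color'][160:260,260:400,::-1],None,fx=5.5,fy=5.5,interpolation=2))
"
```

```text
t 20.3833 pos [507.9  97.   83.9] yaw 88.28 open 15.1 F [ 1.5 -0.  -1. ]
  shift [   4.9 -165.7  110.1] turn -0.0013 dist 199.0
```

View pics/s16c.png

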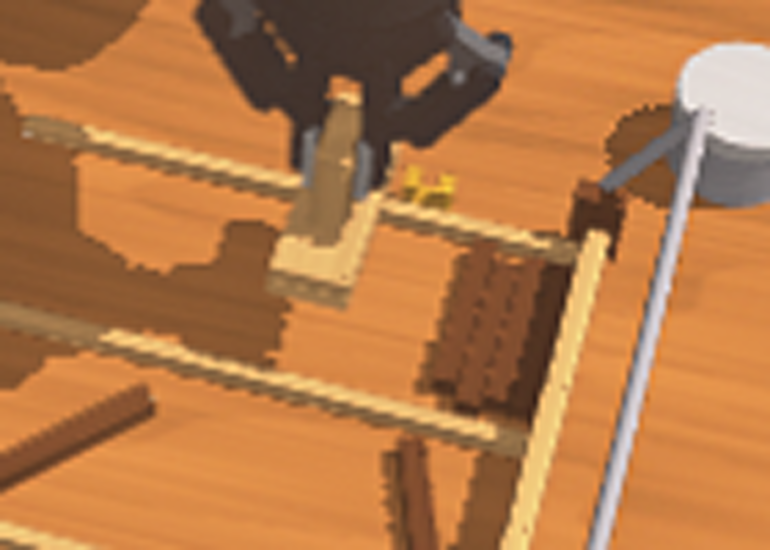

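Call:
move_arm --pt "5 0 -166 110 0" --pt "5 0 -166 110 0" --pt "5 0 -166 110 0" --pt "5 0 -166 110 0" --pt "5 0 -166 110 0"

```text
clock: 20.85
position: [611.7, -73.3, 78.5]
orientation: [0.011, 0.707, -0.01, 0.707]
contact_force: [0.1, -0.0, -1.7]
opening: 15.4
```

Call:
move_arm --pt "5 0 0 0 0" --pt "5 0 0 0 0"

```text
clock: 21.02
position: [610.7, -71.9, 78.1]
orientation: [0.011, 0.708, -0.011, 0.706]
contact_force: [-0.0, 2.0, -2.6]
opening: 14.9
```

```bash
python3 -c "
from h import *
plan((rk(56,-268,30),88.35))
s=snap('scene','s17.png')
cv2.imwrite('pics/s17c.png',cv2.resize(s['color'][160:300,200:400,::-1],None,fx=4,fy=4,interpolation=2))
"
```

```text
t 21.0167 pos [610.7 -71.9  78.1] yaw 88.22 open 14.9 F [-0.   2.  -2.6]
  shift [48.1  2.   2.2] turn -0.0023 dist 48.0
```

View pics/s17c.png

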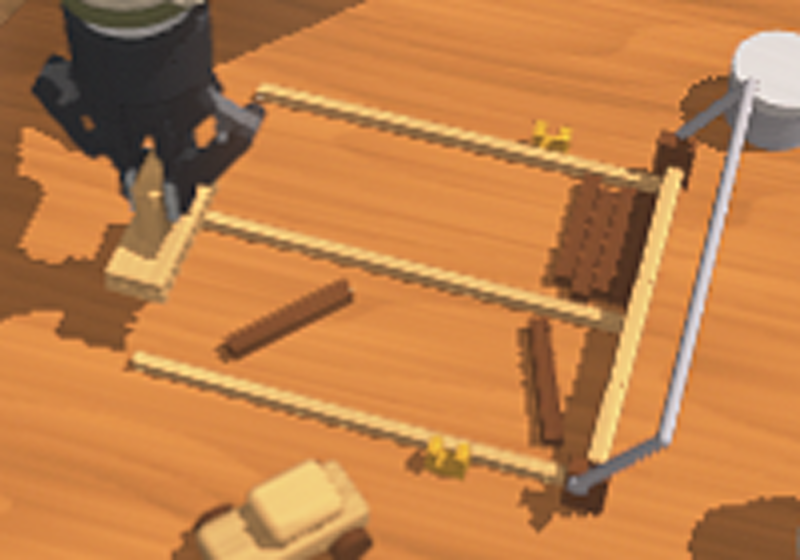

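Call:
move_arm --pt "5 30 2 2 0" --pt "5 44 2 2 0" --pt "5 47.5 2 2 0" --pt "5 47.5 2 2 0" --pt "5 47.5 2 2 0"

```text
clock: 21.48
position: [612.8, -68.0, 32.7]
orientation: [0.01, 0.707, -0.01, 0.707]
contact_force: [0.2, -0.1, -2.4]
opening: 15.3
```

```bash
python3 -c "
from h import *
plan((rk(56,-268,30),88.35))
"
```

```text
t 21.4833 pos [612.8 -68.   32.7] yaw 88.41 open 15.3 F [ 0.2 -0.1 -2.4]
  shift [ 2.7 -2.   0.2] turn 0.0011 dist 3.0
```

Call:
move_arm --pt "5 2.5 0 0 0" --pt "5 2.5 9 0 0" --pt "5 2.5 18 0 0" --pt "5 2.5 28 0 0" --pt "5 2.5 38 0 0"

```text
clock: 21.9
position: [614.0, -29.5, 29.9]
orientation: [0.01, 0.707, -0.01, 0.707]
contact_force: [0.0, 0.6, -1.8]
opening: 15.3
```

Call:
move_arm --pt "5 0 9 0 0" --pt "5 0 18 0 0" --pt "5 0 27 0 0" --pt "5 0 36 0 0" --pt "5 0 45 0 0"

```text
clock: 22.32
position: [615.3, 15.1, 29.7]
orientation: [0.01, 0.707, -0.01, 0.707]
contact_force: [-0.1, -0.6, -1.7]
opening: 15.3
```

```bash
python3 -c "
from h import *
plan((rk(56,-66,30),88.35))
s=snap('scene','s18.png')
cv2.imwrite('pics/s18c.png',cv2.resize(s['color'][160:300,200:400,::-1],None,fx=4,fy=4,interpolation=2))
"
```

```text
t 22.3167 pos [615.3  15.1  29.7] yaw 88.35 open 15.3 F [-0.1 -0.6 -1.7]
  shift [ -0.3 116.9   0.2] turn 0.0001 dist 117.0
```

View pics/s18c.png

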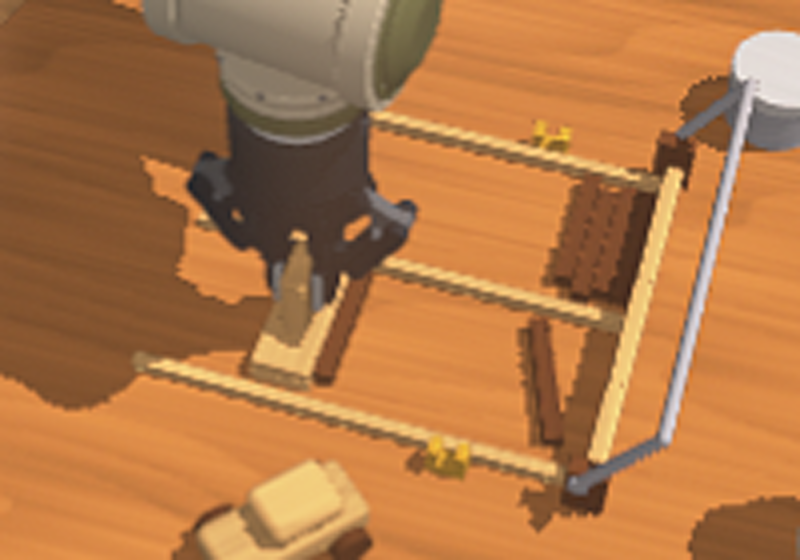

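Call:
move_arm --pt "5 0 9 0 0" --pt "5 0 18 0 0" --pt "5 0 27 0 0" --pt "5 0 36 0 0" --pt "5 0 45 0 0"

```text
clock: 22.78
position: [616.5, 60.1, 29.7]
orientation: [0.01, 0.707, -0.01, 0.707]
contact_force: [0.6, -1.1, -1.4]
opening: 15.2
```

Call:
move_arm --pt "5 0 9 0 0" --pt "5 0 18 0 0" --pt "5 0 27 0 0" --pt "5 0 36 0 0" --pt "5 0 45 0 0"

```text
clock: 23.2
position: [617.9, 105.0, 29.7]
orientation: [0.01, 0.707, -0.01, 0.707]
contact_force: [-0.6, 0.3, -1.2]
opening: 15.3
```

Call:
move_arm --pt "5 0 9 0 0" --pt "5 0 18 0 0" --pt "5 0 27 0 0" --pt "5 0 36 0 0" --pt "5 0 42 0 0"

```text
clock: 23.62
position: [619.0, 147.3, 29.7]
orientation: [0.01, 0.707, -0.01, 0.707]
contact_force: [0.1, 0.3, -1.5]
opening: 14.9
```

```bash
python3 -c "
from h import *
plan((rk(56,-42,30),88.35))
s=snap('scene','s19.png')
cv2.imwrite('pics/s19c.png',cv2.resize(s['color'][160:300,200:400,::-1],None,fx=4,fy=4,interpolation=2))
"
```

```text
t 23.6167 pos [619.  147.3  29.7] yaw 88.38 open 14.9 F [ 0.1  0.3 -1.5]
  shift [-0.3  8.6  0.3] turn 0.0005 dist 9.0
```

View pics/s19c.png

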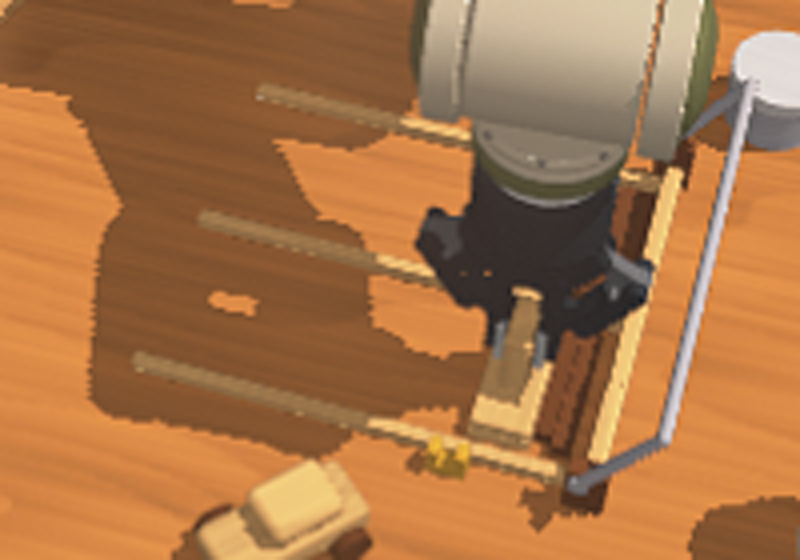

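Call:
move_arm --pt "5 0 4 0 0" --pt "5 0 8 0 0" --pt "5 0 10 0 0" --pt "5 0 12 0 0" --pt "5 0 13 0 0"

```text
clock: 24.08
position: [619.5, 157.1, 29.9]
orientation: [0.009, 0.707, -0.011, 0.707]
contact_force: [-1.1, -13.3, 0.9]
opening: 15.2
```

Call:
move_arm --pt "5 0 -10 0 0" --pt "5 0 -25 0 0" --pt "5 -20 -40 0 0" --pt "5 -60 -80 0 0" --pt "5 -90 -120 0 0"

```text
clock: 24.5
position: [616.0, 56.0, 106.1]
orientation: [0.01, 0.707, -0.01, 0.707]
contact_force: [0.9, -0.0, -2.3]
opening: 15.1
```

Call:
move_arm --pt "5 0 -40 0 0" --pt "5 0 -80 0 0" --pt "5 0 -120 0 0" --pt "5 0 -160 0 0" --pt "5 0 -200 0 0"

```text
clock: 24.92
position: [609.8, -145.7, 105.4]
orientation: [0.011, 0.707, -0.01, 0.707]
contact_force: [0.9, -0.4, -1.8]
opening: 15.5
```

```bash
python3 -c "
from h import *
s=snap('scene','s20.png')
s=snap('top','t20.png')
cv2.imwrite('pics/o20.png',ortho(s,430,700,40,260,2.5,6,20))
W=world(s);z=W[...,2];X=W[...,0];Y=W[...,1]
m=(z>1.8)&(z<6)&(X>370)&(X<540)&(Y>-370)&(Y<-240)
print(cv2.minAreaRect(np.c_[X[m],Y[m]].astype(np.float32)),W[m].mean(0))
plan(((456,-306,120),73))
"
```

```text
((453.96295166015625, -324.79986572265625), (89.98226165771484, 166.9091033935547), 89.78865051269531) [ 453.6226977  -320.03630349    3.33317838]
t 25.0167 pos [ 610.  -149.6  105.1] yaw 87.95 open 15.1 F [-0.   1.4 -1.5]
  shift [ -14.9 -161.8 -148.3] turn 0.2609 dist 220.0
```

View pics/o20.png

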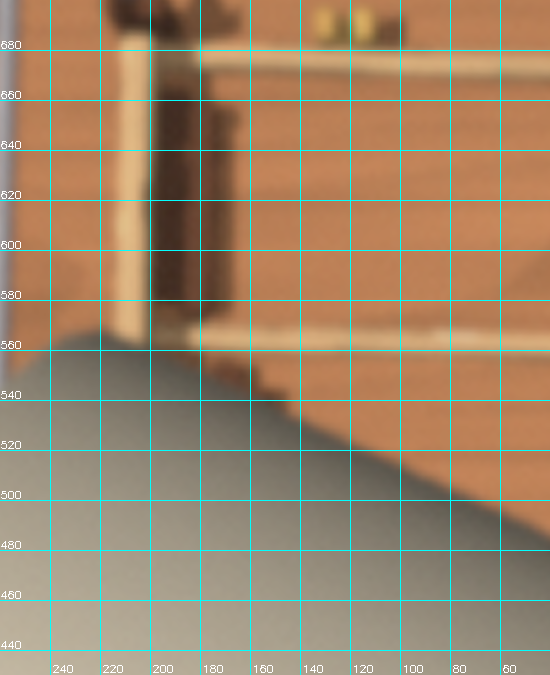

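Call:
move_arm --pt "5 -5 -162 -148 0.261" --pt "5 -5 -162 -148 0.261" --pt "5 -5 -162 -148 0.261" --pt "5 -5 -162 -148 0.261" --pt "5 -5 -162 -148 0.261"

```text
clock: 25.43
position: [464.0, -293.5, 110.1]
orientation: [0.102, 0.7, -0.102, 0.7]
contact_force: [0.6, -0.7, -0.7]
opening: 15.4
```

Call:
move_arm --pt "5 0 -12 -10 0" --pt "5 0 -12 -10 0" --pt "5 0 -12 -10 0"

```text
clock: 25.68
position: [452.1, -301.6, 110.2]
orientation: [0.103, 0.699, -0.103, 0.7]
contact_force: [0.1, -0.7, -1.9]
opening: 15.2
```

```bash
python3 -c "
from h import *
s=snap('scene','s21.png')
s=snap('top','t21.png')
cv2.imwrite('pics/o21.png',ortho(s,430,700,40,260,2.5,6,20))
cv2.imwrite('pics/s21c.png',cv2.resize(snapshot('scene')['color'][80:280,80:355,::-1],None,fx=2.8,fy=2.8))
plan(((456,-306.5,35),72))
"
```

```text
t 25.8333 pos [ 453.4 -300.4  110. ] yaw 73.46 open 15.0 F [-0.1  0.1 -1.7]
  shift [75.  -5.1  4.2] turn 0.0255 dist 75.0
```

View pics/o21.png

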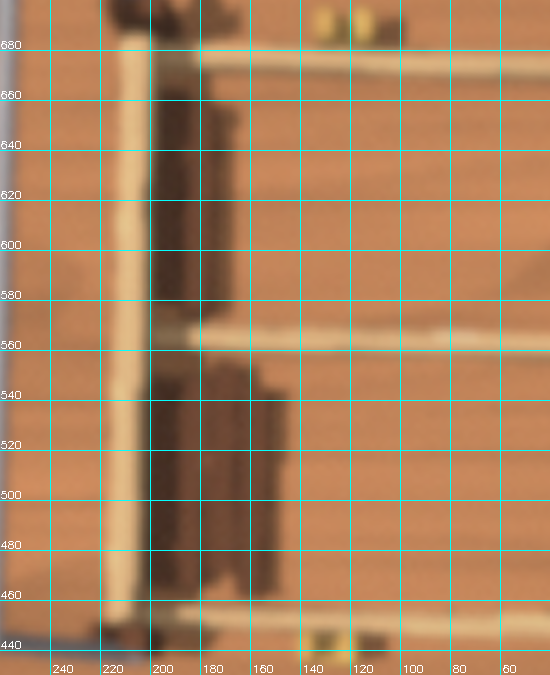

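View pics/s21c.png

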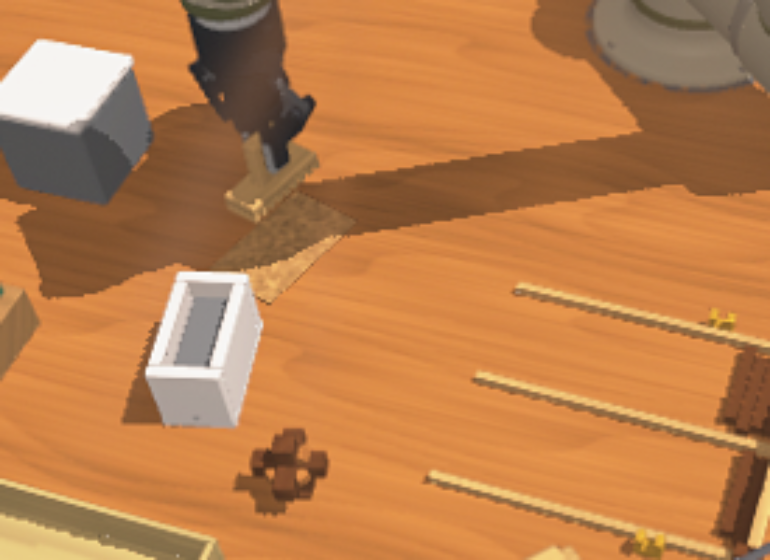

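Call:
move_arm --pt "5 35 -5 4 0" --pt "5 65 -5 4 0" --pt "5 73 -5 4 0" --pt "5 75 -5 4 0" --pt "5 75 -5 4 0"

```text
clock: 26.25
position: [455.9, -306.7, 35.4]
orientation: [0.102, 0.7, -0.102, 0.7]
contact_force: [0.4, -0.3, 0.1]
opening: 14.9
```

```bash
python3 -c "
from h import *
W=world(np.load('top.npz'));z=W[...,2];X=W[...,0];Y=W[...,1]
for a,b in((460,550),(575,660)):
  m=(X>a)&(X<b)&(Y>145)&(Y<195);print(np.percentile(z[m],[5,50,90,98]).round(1))
plan(((456,-306.5,33),72))
"
```

```text
[-1.9 10.4 13.  14.4]
[-3.1  0.9 12.1 14. ]
t 26.25 pos [ 455.9 -306.7   35.4] yaw 73.45 open 14.9 F [ 0.4 -0.3  0.1]
  shift [2.4 0.2 0. ] turn 0.0253 dist 2.0
```

Call:
move_arm --pt "5 1.5 0 0 0" --pt "5 2.5 0 0 0" --pt "5 2.5 0 0 0"

```text
clock: 26.5
position: [455.7, -307.2, 33.4]
orientation: [0.102, 0.699, -0.102, 0.7]
contact_force: [0.2, 0.4, -1.7]
opening: 15.4
```

Call:
move_arm --pt "5 1 0 0 0" --pt "5 1.5 0 0 0" --pt "5 1.5 0 0 0"

```text
clock: 26.75
position: [455.6, -307.4, 32.6]
orientation: [0.102, 0.699, -0.103, 0.7]
contact_force: [-2.5, 1.7, 9.6]
opening: 15.3
```

Contact with the mat. Release and rise.

Call:
move_arm --pt "30 0 0 0 0" --pt "45 0 0 0 0" --pt "45 0 0 0 0" --pt "45 -40 0 0 0" --pt "45 -80 0 0 0"

```text
clock: 27.17
position: [454.4, -306.3, 110.4]
orientation: [0.103, 0.701, -0.101, 0.698]
contact_force: [0.5, -0.0, -0.2]
opening: 44.9
```

Call:
move_arm --pt "40 -40 0 0 0" --pt "40 -80 0 0 0" --pt "40 -100 0 0 0"

```text
clock: 27.42
position: [456.0, -307.7, 216.0]
orientation: [0.101, 0.698, -0.104, 0.702]
contact_force: [0.2, -0.1, 0.5]
opening: 40.2
```

```bash
python3 -c "
from h import *
s=snap('scene','s22.png')
cv2.imwrite('pics/s22c.png',cv2.resize(s['color'][80:280,80:355,::-1],None,fx=2.8,fy=2.8))
W=world(s);z=W[...,2];X=W[...,0];Y=W[...,1]
m=(X>380)&(X<530)&(Y>-380)&(Y<-230)&(z>60)&(z<75);print(W[m].mean(0))
plan((rk(0,36,200),88.35))
"
```

```text
[ 459.02328202 -305.48845438   66.76217591]
t 27.4667 pos [ 456.7 -308.3  218.2] yaw 73.4 open 40.1 F [ 0.2 -1.2  3.8]
  shift [ 18.2 552.3 -50.7] turn -0.2609 dist 555.0
```

View pics/s22c.png

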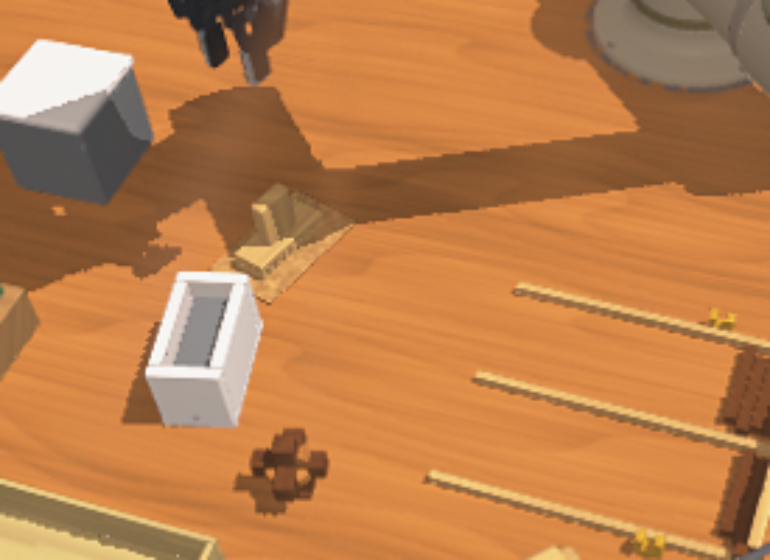

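Call:
move_arm --pt "45 30 552 -51 -0.261" --pt "45 30 552 -51 -0.261" --pt "45 30 552 -51 -0.261" --pt "45 30 552 -51 -0.261" --pt "45 30 552 -51 -0.261"

```text
clock: 27.88
position: [496.0, -101.2, 199.4]
orientation: [0.01, 0.707, -0.01, 0.707]
contact_force: [2.0, 0.3, -0.1]
opening: 44.9
```

```bash
python3 -c "
from h import *
plan((rk(0,36,180),88.35))
"
```

```text
t 27.8833 pos [ 496.  -101.2  199.4] yaw 88.32 open 44.9 F [ 2.   0.3 -0.1]
  shift [ 19.4 338.5  60. ] turn -0.0005 dist 344.0
```

Call:
move_arm --pt "45 19 338 60 0" --pt "45 19 338 60 0" --pt "45 19 338 60 0" --pt "45 19 338 60 0" --pt "45 19 338 60 0"

```text
clock: 28.3
position: [538.3, 102.8, 187.8]
orientation: [0.01, 0.707, -0.01, 0.707]
contact_force: [0.7, -0.9, -0.2]
opening: 45.2
```

Call:
move_arm --pt "45 10 135 24 0" --pt "45 10 135 24 0" --pt "45 10 135 24 0" --pt "45 10 135 24 0" --pt "45 10 135 24 0"

```text
clock: 28.72
position: [565.9, 237.8, 177.0]
orientation: [0.009, 0.707, -0.009, 0.707]
contact_force: [-0.2, -1.7, 0.1]
opening: 45.1
```

```bash
python3 -c "
from h import *
s=snap('scene','s23.png')
plan((rk(0,36,150),88.35),(rk(0,36,86),88.35))
cv2.imwrite('pics/s23c.png',cv2.resize(s['color'][130:290,280:500,::-1],None,fx=3.5,fy=3.5))
"
```

```text
t 28.7667 pos [565.9 235.8 177.3] yaw 88.48 open 44.9 F [ 0.4 -1.2  0.1]
  shift [27.3 -0.4 -0.1] turn 0.0023 dist 27.0
  shift [91.3 -0.4 -0.1] turn 0.0023 dist 91.0
```

View pics/s23c.png

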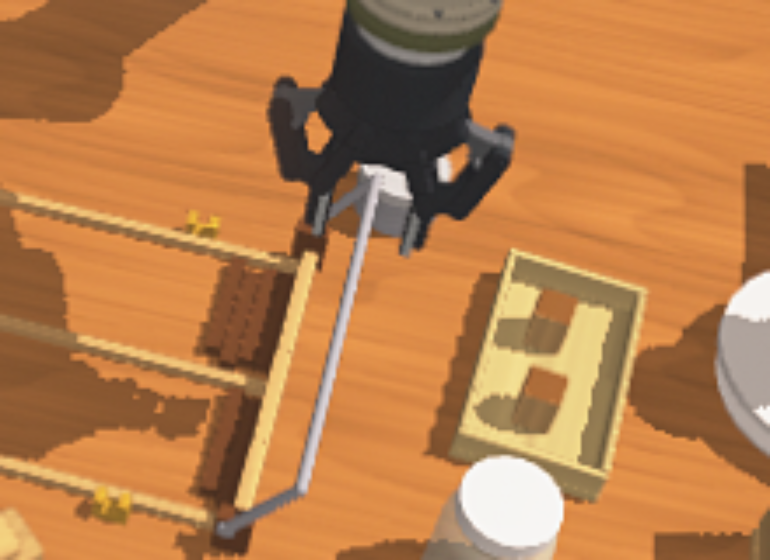

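Call:
move_arm --pt "45 40 0 0 0" --pt "45 80 0 0 0" --pt "45 90 0 0 0" --pt "45 90 0 0 0" --pt "45 90 0 0 0"

```text
clock: 29.18
position: [567.0, 234.0, 89.6]
orientation: [0.011, 0.707, -0.011, 0.707]
contact_force: [0.9, -0.0, -0.0]
opening: 45.0
```

Call:
move_arm --pt "4 0 0 0 0" --pt "4 0 0 0 0" --pt "4 0 0 0 0" --pt "4 0 0 0 0" --newtons 20

```text
clock: 29.52
position: [567.0, 235.3, 89.8]
orientation: [0.011, 0.706, -0.01, 0.708]
contact_force: [0.3, 1.6, 4.1]
opening: 6.9
```

```bash
python3 -c "
from h import *
plan((rk(0,36,86),88.35))
q0=2.05
for q in (1.8,1.55,1.3,1.05,.8,.6,.45): print(q,(-76.6*(np.sin(q)-np.sin(q0))).round(1),(-76.6*(np.cos(q)-np.cos(q0))).round(1))
"
```

```text
t 29.5167 pos [567.  235.3  89.8] yaw 88.35 open 6.9 F [0.3 1.6 4.1]
  shift [ 3.8  0.2 -1.1] turn 0.0001 dist 4.0
1.8 -6.6 -17.9
1.55 -8.6 -36.9
1.3 -5.8 -55.8
1.05 1.5 -73.4
0.8 13.0 -88.7
0.6 24.7 -98.5
0.45 34.7 -104.3
```

Call:
move_arm --pt "4 -6.6 -17.9 0 0" --pt "4 -8.6 -36.9 0 0" --pt "4 -5.8 -55.8 0 0" --pt "4 1.5 -73.4 0 0" --pt "4 13 -88.7 0 0"

```text
clock: 29.93
position: [564.4, 145.7, 76.4]
orientation: [0.01, 0.706, -0.01, 0.708]
contact_force: [3.7, 6.0, -4.9]
opening: 6.9
```

```bash
python3 -c "
from h import *
plan((rk(0,36,86),88.35))
q0=.8
for q in (.65,.5,.35,.2,.1): print(q,(-76.6*(np.sin(q)-np.sin(q0))).round(1),(-76.6*(np.cos(q)-np.cos(q0))).round(1))
s=snap('scene','s24.png')
cv2.imwrite('pics/s24c.png',cv2.resize(s['color'][130:290,240:460,::-1],None,fx=3.5,fy=3.5))
"
```

```text
t 29.9333 pos [564.4 145.7  76.4] yaw 88.34 open 6.9 F [ 3.7  6.  -4.9]
  shift [-9.6 89.8 -1.1] turn -0.0001 dist 90.0
0.65 8.6 -7.6
0.5 18.2 -13.9
0.35 28.7 -18.6
0.2 39.7 -21.7
0.1 47.3 -22.8
```

View pics/s24c.png

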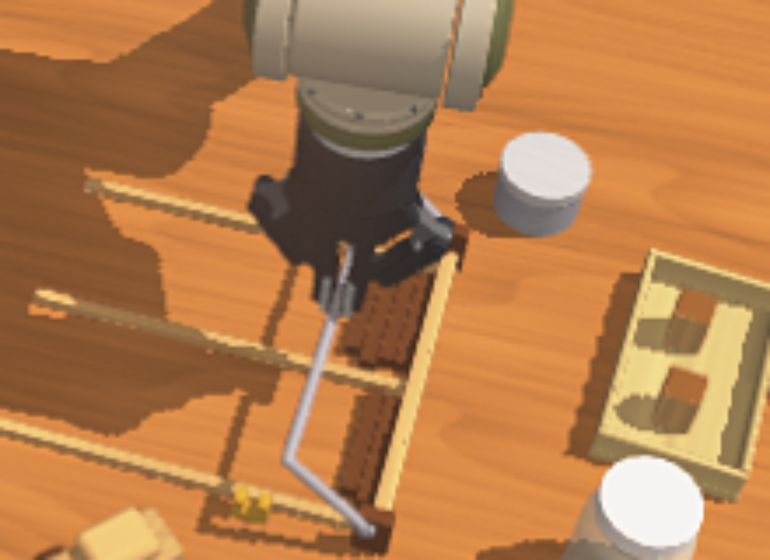

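Call:
move_arm --pt "4 8.6 -7.6 0 0" --pt "4 18.2 -13.9 0 0" --pt "4 28.7 -18.6 0 0" --pt "4 39.7 -21.7 0 0" --pt "4 46 -22.8 0 0"

```text
clock: 30.4
position: [563.5, 123.7, 28.2]
orientation: [0.011, 0.707, -0.01, 0.707]
contact_force: [2.8, 5.7, 0.5]
opening: 7.1
```

Call:
move_arm --pt "24 0 0 0 0" --pt "24 0 0 0 0" --pt "24 -40 0 0 0" --pt "0 -50 0 0 0" --pt "0 -50 0 0 0"

```text
clock: 30.82
position: [564.5, 123.7, 82.6]
orientation: [0.01, 0.705, -0.01, 0.709]
contact_force: [0.5, 0.5, 0.1]
opening: 0.9
```

```bash
python3 -c "
from h import *
plan((rk(0,-75,45),88.35),(rk(0,-75,20),88.35))
s=snap('scene','s25.png')
W=world(s);z=W[...,2];X=W[...,0];Y=W[...,1]
m=(X>570)&(X<660)&(Y>110)&(Y<140)&(z>20)&(z<60);print(np.median(W[m],axis=0))
cv2.imwrite('pics/s25c.png',cv2.resize(s['color'][130:290,240:460,::-1],None,fx=3.5,fy=3.5))
"
```

```text
t 30.8167 pos [564.5 123.7  82.6] yaw 88.38 open 0.9 F [0.5 0.5 0.1]
  shift [37.6  0.8 -1.9] turn 0.0006 dist 38.0
  shift [62.6  0.8 -1.9] turn 0.0006 dist 63.0
[616.77210337 122.7517731   36.8310106 ]
```

View pics/s25c.png

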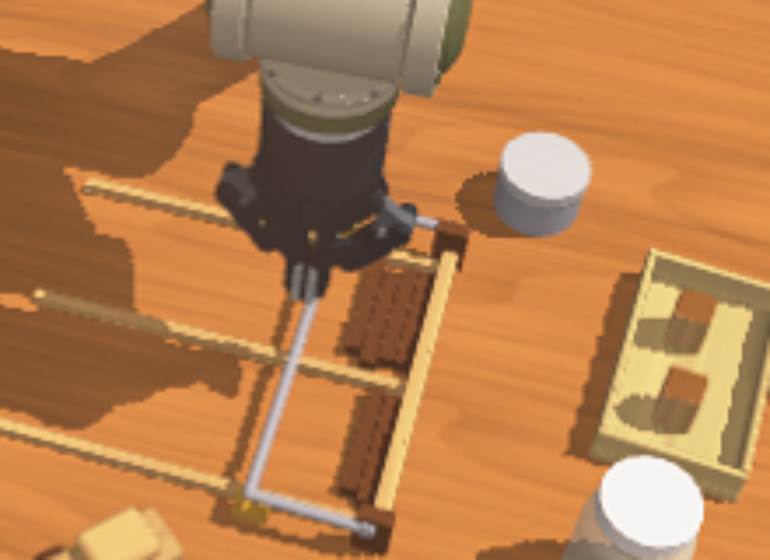

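Call:
move_arm --pt "0 30 0 -1 0" --pt "0 42 0 -1 0" --pt "0 50 0 -1 0" --pt "0 56 0 -1 0" --pt "0 61 0 -1 0"

```text
clock: 31.28
position: [562.0, 123.5, 17.7]
orientation: [0.01, 0.707, -0.01, 0.707]
contact_force: [-4.9, 3.6, 26.8]
opening: -0.1
```

```bash
python3 -c "
from h import *
plan((rk(0,-75,18),88.35))"
```

```text
t 31.2833 pos [562.  123.5  17.7] yaw 88.35 open -0.1 F [-4.9  3.6 26.8]
  shift [-0.3  1.   0.6] turn -0.0 dist 1.0
```

Seated at 27 N (bar top 18 mm). Lift and check.

Call:
move_arm --pt "0 0 0 0 0" --pt "0 -5 0 0 0" --pt "0 -40 0 0 0" --pt "0 -80 0 0 0" --pt "0 -120 0 0 0"

```text
clock: 31.7
position: [561.7, 123.5, 140.0]
orientation: [0.01, 0.707, -0.01, 0.707]
contact_force: [0.0, 1.2, 0.8]
opening: 0.1
```

Call:
move_arm --pt "0 -30 10 -40 0" --pt "0 -60 10 -80 0" --pt "0 -80 10 -120 0" --pt "0 -80 10 -160 0" --pt "0 -80 10 -200 0"

```text
clock: 32.12
position: [376.4, 138.9, 219.3]
orientation: [0.01, 0.705, -0.01, 0.709]
contact_force: [-0.0, -0.4, 0.2]
opening: -0.3
```

```bash
python3 -c "
from h import *
s=snap('scene','s26.png')
cv2.imwrite('pics/s26c.png',cv2.resize(s['color'][100:320,120:480,::-1],None,fx=2.2,fy=2.2))
t=snap('top','t26.png')
cv2.imwrite('pics/o26.png',ortho(t,430,700,20,260,2.5,10,20))
for q in (s,t):
  W=world(q);z=W[...,2];X=W[...,0];Y=W[...,1]
  for a,b in((460,540),(580,660)):
    m=(X>a)&(X<b)&(Y>118)&(Y<132)&(z>9)&(z<60);print(np.median(W[m],axis=0),m.sum(),np.percentile(z[m],95) if m.any() else 0)
plan()
"
```

```text
[499.9823592  127.5119319   17.32355043] 79 20.040451159751264
[622.2361781  124.04528754  16.90830917] 97 20.067569031285927
[496.61591117 125.99850409  16.83390683] 136 19.302784497356868
[620.01499955 122.12744134  16.70024915] 140 19.574487708800547
t 32.2167 pos [372.3 139.2 218.4] yaw 88.44 open -0.0 F [-0.4  0.5 -0.5]
```

View pics/s26c.png

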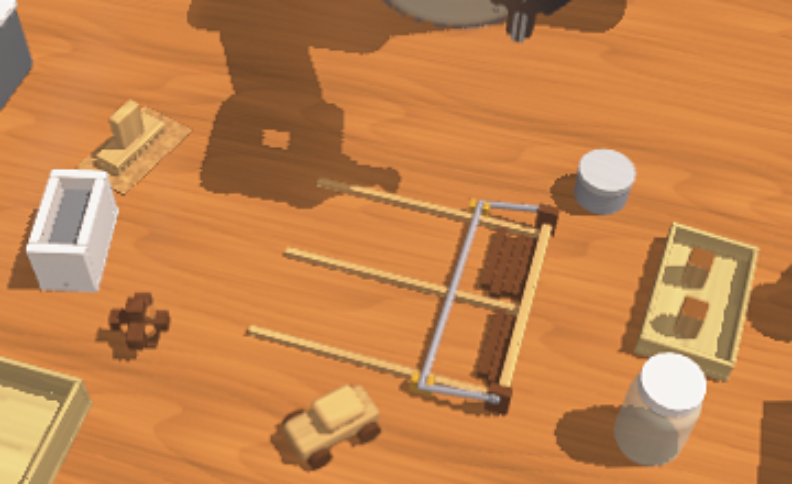

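View pics/o26.png

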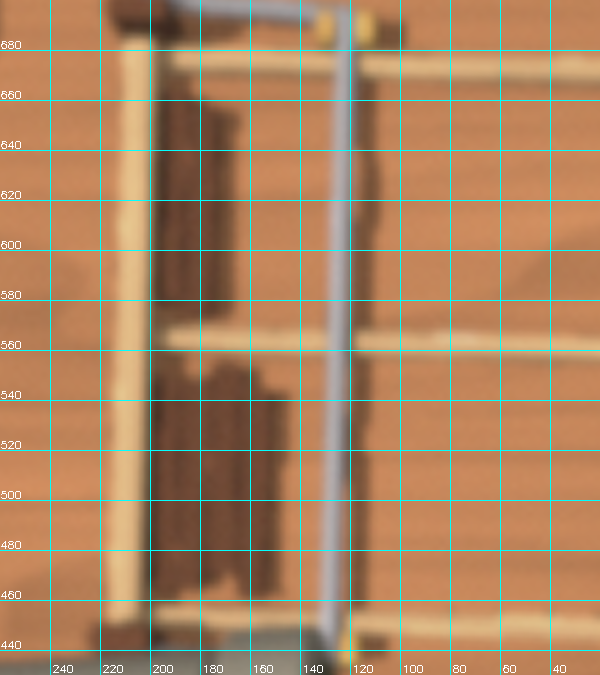

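View pics/t26.png

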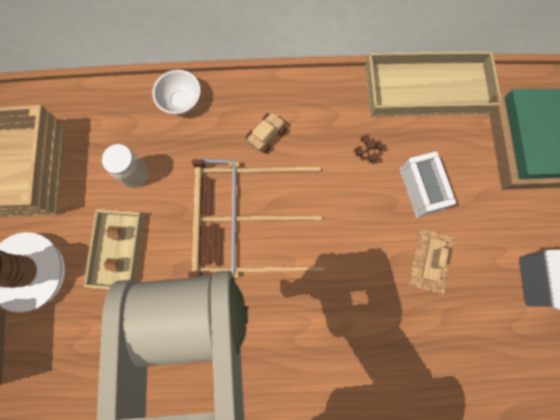

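```bash
python3 -c "
from h import *
print(arm.get_state()['joint_velocities'].round(3)); print(arm.finish_job())"
```

```text
[-0.018  0.091 -0.134 -0.004 -0.024 -0.008]
the job is handed in; nothing more can be done
None
```

I handed the job in at about 32 s of the 210 s allowed. My last camera checks agreed with each other and showed nothing out of place; no verdict is reported.

- **Houses:** two were present and both stand in the toy tray.
- **Rake:** pressing the grip made it spring up in its holder. I combed both lanes with it, and it now stands upright at about the middle of the cork mat.
- **Sticks:** six were present, four in the -x lane and two in the other. They lie flat in rows against the fence, the outermost reaching about 51 mm from it. The fingers were never brought down to the sticks.
- **Bail:** I swung it back before combing. Afterwards I swung it over the rows and pressed it into its catches at about 27 N. The bar's top read about 17 mm by camera and about 18 mm at the fingertips, where a closed bar's top would be 18.5 mm.
- **Other toys:** the tin, jar, car and star look unmoved in the pictures. I did not re-measure their positions.
- **Arm:** it was clear of everything but still settling at hand-in, with joint speeds up to 0.13 rad/s.

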